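# Set out the bench for the bead-sampling practical

### The arm

A 7-joint arm with a two-finger parallel gripper is mounted at the origin on the work surface. World frame = base frame: x ahead of the robot, y to its left, z up, the work surface at z = 0. Lengths are in mm, angles in rad, forces in N, time in s.
With the tool pointing down it reaches from about 400 to 875 mm from the base axis. Payload 4.4 kg.
Tool frame: the origin (TCP) lies midway between the tips of the shut fingers; the grasp point (between the pads) lies 19 mm behind it (ctrl.grip_point_offset is the distance from the TCP to the grasp point, in mm); z points along the fingers, y is the line along which they close (so a half turn about z gives the same grasp; the last joint's range is limited). The gripper opens to 85 mm and grips with 20 to 120 N. Pads are 22 mm wide; open, the fingers measure 114 mm over their backs; the gripper's body (76 mm by 85 mm) begins 54 mm behind the grasp point. The pads swing forward as they close: fully open they stand 13 mm farther back than shut.
Start: joints at [-0.066, 0.628, 0.038, 1.517, -0.027, 0.996, -0.02], TCP at [650.014, 0.027, 231.313] pointing down, gripper open.
Joint ranges: [-3.06, 3.06], [-0.37, 2.12], [-1.25, 1.32], [0.18, 2.47], [-1.1, 4.24], [0.23, 1.98], [-2.94, 2.94]. Speed limits (rad/s): [2.57, 2.57, 3.14, 3.14, 3.14, 3.14, 3.14].

### API

Orientations are given as [roll, pitch, yaw] about the fixed x, y, z axes, in that order (R = Rz(yaw) Ry(pitch) Rx(roll)).
In Python, from cell import ctrl gives the robot as it stands.
- The arm moves only by the tool nudge_tcp, called after "Call:" as name(argument=value, ...), one argument or row to a line, values as JSON. Schema: {"type":"object","properties":{"segments":{"type":"string"},"only":{"type":"string"},"quiet":{"type":"boolean"},"lines":{"type":"string"}},"required":["segments"],"additionalProperties":false}. segments is a string of 1 to 12 rows, one to a line, with the numbers parted by spaces; each row has 7 numbers: dx, dy, dz in shares of the most that a row can go, 1 being 50 mm, then a rotation vector rx, ry, rz in rad, then the finger opening in mm; each row shifts and turns the commanded pose from where the row before left it, along the tool's axes as they then stand; what a row does not reach is not made up. A row lasts 1/10 s, in which the tool goes at most 50 mm and 0.15 rad, less where a joint would pass 70% of its speed; a pose out of reach is approached as far as the arm can. The fingers move at their own pace and stop on an object; the grip force is fixed at half the most. Time passes only in rows, so rows that do not move let the fingers close. The tool returns the time, the measured TCP pose, the force, the opening and the grip force at its end. only (a regular expression) keeps the lines of the reply that match it, lines (a string "A,B") keeps lines A to B, and quiet returns only ok. Input that does not fit is refused with a message, and nothing moves.
- ctrl.read_state(): the state, without advancing time (a new reading comes with each control period).
- ctrl.get_image(name): name is "scene" or "side" or "wrist"; returns the picture (480x640x3 uint8, blue, green, red); there is no depth.
- ctrl.calibration(name): a dict with "fx", "fy", "cx", "cy" (pixels), "rvec" (rotation vector, rad) and "tvec" (3), from world to camera coordinates, as OpenCV has them; the wrist camera has in their place "hand_eye" (4x4, takes a point from camera to tool coordinates, whose origin is the TCP and whose axes are the flange's). Camera axes: x right, y down, z forward; pixel columns grow to the right and rows downward; lengths in mm; the calibration is good to about 2 mm. A picture is of the moment at which its call begins: read the wrist's pose just before it. calibration takes no time and is no camera call.
- ctrl.finish_job(): hands the job in; it is judged then, once.
The state is a dict: "clock": time; "qpos": joint angles; "qd": joint speeds; "tau": joint torques, N m; "eef_pos": TCP position; "tool_rot": TCP orientation; "force": force on the tool from outside, world axes, zero at the start; "torque": the same for the moment, N m; "width": finger opening in mm; "gripper_force": force on a finger pad.
Only numpy, scipy, OpenCV 4.12 (cv2) and the standard library are available. Lean on these libraries where they do the work, as an engineer would, in place of code of your own. Each camera call takes 0.05 s, during which the arm holds its last target. There are 200 camera calls.

### The job

Set this place out for the bead-sampling practical: line up all the white square dishes on the grey mat, each flat and squarely inside one of the marked squares, starting at the square by the red dot and leaving no gaps in the row. Lift the blue split tray and tip all its white beads into the grey tub while every red bead stays in its own side of the tray, then stand the tray back upright in the middle of the green mat; the dishes and the beads may be done in either order. Leave the pen, the slide box and the beaker where they are.

Things in the scene. Friction and masses are not known exactly. Their poses are not given: they have to be found in the camera images.
- row_mat: Fixed flat grey mat, 96 x 340 x 4 mm, lying on the bench with its long side along its own y. Origin: centre of the underside. Its top carries five black square outlines in a line along y, 60 mm apart, each 50 mm square inside; a red dot 14 mm across lies beyond the last outline at the +y end.
- home_mat: Fixed flat green mat, 140 (own x) x 200 (own y) x 3 mm, on which the blue split tray stands at the start, lined up with it to within about 7 degrees. Origin: centre of the underside.
- tub: Fixed grey open rectangular tub standing on the bench, outside 170 (own x) x 200 (own y) x 60 mm high, walls and floor about 4 mm. Origin: centre of the underside.
- tray: Loose blue split tray, 84 x 158 mm, 0.2-0.3 kg; origin: centre of underside. Upright fin at y = 0 along x, 10 mm thick, divides it: white beads in the +y bay, red in the -y bay. Fin 84 mm long to z = 40, then a handle, x = +-28, up to z = 88. Each bay: floor 4 mm thick to |y| = 55, then a ramp rising outward to a free lip at |y| = 79, z = 22. End walls at x = +-40, 34 mm high.
- mark0 (a point): Centre of square outline number 0 on the top of row_mat (own y = 120 mm, z = 4 mm); this is the one next to the red dot.
- mark1 (a point): Centre of square outline number 1 on the top of row_mat (own y = 60 mm, z = 4 mm).
- mark2 (a point): Centre of square outline number 2 on the top of row_mat (own y = 0 mm, z = 4 mm).
- mark3 (a point): Centre of square outline number 3 on the top of row_mat (own y = -60 mm, z = 4 mm).
- mark4 (a point): Centre of square outline number 4 on the top of row_mat (own y = -120 mm, z = 4 mm).
- white0: White ball, a loose 22 mm bead of 14 g, or absent (2 to 4 are present), at first in the tray's +y bay. Origin: its centre. With the tray tipped about its x axis, +y down, it rolls over the lip beyond about 37 degrees, surely by 55 to 65.
- white1: White ball, a loose 22 mm bead of 14 g, or absent (2 to 4 are present), at first in the tray's +y bay. Origin: its centre. With the tray tipped about its x axis, +y down, it rolls over the lip beyond about 37 degrees, surely by 55 to 65.
- white2: White ball, a loose 22 mm bead of 14 g, or absent (2 to 4 are present), at first in the tray's +y bay. Origin: its centre. With the tray tipped about its x axis, +y down, it rolls over the lip beyond about 37 degrees, surely by 55 to 65.
- white3: White ball, a loose 22 mm bead of 14 g, or absent (2 to 4 are present), at first in the tray's +y bay. Origin: its centre. With the tray tipped about its x axis, +y down, it rolls over the lip beyond about 37 degrees, surely by 55 to 65.
- red0: Red ball, a loose 22 mm bead of 14 g, at first in the tray's -y bay. Origin: its centre. With the tray tipped +y down by up to 65 degrees it rolls against the fin and stays in.
- red1: Red ball, a loose 22 mm bead of 14 g, at first in the tray's -y bay. Origin: its centre. With the tray tipped +y down by up to 65 degrees it rolls against the fin and stays in.
- red2: Red ball, a loose 22 mm bead of 14 g, at first in the tray's -y bay. Origin: its centre. With the tray tipped +y down by up to 65 degrees it rolls against the fin and stays in.
- dish0: Loose white square dish (solid block with a painted blue-grey round well), 42 x 42 x 18 mm, 60 g, or absent (3 to 5 are present). Origin: centre of the underside; x and y along its sides.
- dish1: Loose white square dish (solid block with a painted blue-grey round well), 42 x 42 x 18 mm, 60 g, or absent (3 to 5 are present). Origin: centre of the underside; x and y along its sides.
- dish2: Loose white square dish (solid block with a painted blue-grey round well), 42 x 42 x 18 mm, 60 g, or absent (3 to 5 are present). Origin: centre of the underside; x and y along its sides.
- dish3: Loose white square dish (solid block with a painted blue-grey round well), 42 x 42 x 18 mm, 60 g, or absent (3 to 5 are present). Origin: centre of the underside; x and y along its sides.
- dish4: Loose white square dish (solid block with a painted blue-grey round well), 42 x 42 x 18 mm, 60 g, or absent (3 to 5 are present). Origin: centre of the underside; x and y along its sides.
- pen: Bystander: loose black and red marker pen lying on the bench, 124 mm long along its own x, 14 mm thick. Origin on its underside, mid length.
- slide_box: Bystander: loose red and white slide box, 60 x 85 x 32 mm. Origin: centre of the underside.
- beaker: Bystander: loose empty glass beaker, 70 mm across, 90 mm high. Origin: centre of the underside.

How it is judged (in metres and radians):
On the way, in this order (a step that is already met when the one before it is completed fails the run):
1. the split tray is held tipped by more than 30 degrees over the tub (angle between tray's own z axis and vertical above 0.52 rad and horizontal distance between tray and tub below 0.2 m and height (world z) of tray above 0.04 m), for 0.1 s.
2. the white beads are in the tub and the tray stands back on the green mat with the red beads in their bay (x of white0 in the frame of tub between -0.083 and 0.083 m and y of white0 in the frame of tub between -0.098 and 0.098 m and z of white0 in the frame of tub between 0 and 0.05 m and x of white1 in the frame of tub between -0.083 and 0.083 m and y of white1 in the frame of tub between -0.098 and 0.098 m and z of white1 in the frame of tub between 0 and 0.05 m and x of white2 in the frame of tub between -0.083 and 0.083 m and y of white2 in the frame of tub between -0.098 and 0.098 m and z of white2 in the frame of tub between 0 and 0.05 m and x of white3 in the frame of tub between -0.083 and 0.083 m and y of white3 in the frame of tub between -0.098 and 0.098 m and z of white3 in the frame of tub between 0 and 0.05 m and horizontal distance between tray and home_mat below 0.03 m and angle between tray's own z axis and vertical below 0.06 rad and z of tray in the frame of home_mat below 0.008 m and linear speed of tray below 0.02 m/s and x of red0 in the frame of tray between -0.04 and 0.04 m and y of red0 in the frame of tray between -0.08 and -0.005 m and z of red0 in the frame of tray between 0 and 0.045 m and x of red1 in the frame of tray between -0.04 and 0.04 m and y of red1 in the frame of tray between -0.08 and -0.005 m and z of red1 in the frame of tray between 0 and 0.045 m and x of red2 in the frame of tray between -0.04 and 0.04 m and y of red2 in the frame of tray between -0.08 and -0.005 m and z of red2 in the frame of tray between 0 and 0.045 m), for 0.2 s.
At the end, for the whole second after the job is handed in: Every dish flat within 7 mm and 10 degrees of a marked square, filled from the red dot without gaps; all white beads in the tub; all red beads in the tray's -y bay; the tray upright at rest on the green mat, centres within 30 mm (all of step 2 and (horizontal distance between dish0 and mark0 below 0.007 m or horizontal distance between dish0 and mark1 below 0.007 m or horizontal distance between dish0 and mark2 below 0.007 m or horizontal distance between dish0 and mark3 below 0.007 m or horizontal distance between dish0 and mark4 below 0.007 m) and height (world z) of each of dish0, dish1, dish2, dish3, dish4 below 0.009 m and angle between each of dish0, dish1, dish2, dish3, dish4's own z axis and vertical below 0.06 rad and linear speed of each of dish0, dish1, dish2, dish3, dish4 below 0.02 m/s and (angle between the x axis of dish0 and the x axis of row_mat, either way round below 0.17 rad or angle between the x axis of dish0 and the y axis of row_mat, either way round below 0.17 rad) and (horizontal distance between dish1 and mark0 below 0.007 m or horizontal distance between dish1 and mark1 below 0.007 m or horizontal distance between dish1 and mark2 below 0.007 m or horizontal distance between dish1 and mark3 below 0.007 m or horizontal distance between dish1 and mark4 below 0.007 m) and (angle between the x axis of dish1 and the x axis of row_mat, either way round below 0.17 rad or angle between the x axis of dish1 and the y axis of row_mat, either way round below 0.17 rad) and (horizontal distance between dish2 and mark0 below 0.007 m or horizontal distance between dish2 and mark1 below 0.007 m or horizontal distance between dish2 and mark2 below 0.007 m or horizontal distance between dish2 and mark3 below 0.007 m or horizontal distance between dish2 and mark4 below 0.007 m) and (angle between the x axis of dish2 and the x axis of row_mat, either way round below 0.17 rad or angle between the x axis of dish2 and the y axis of row_mat, either way round below 0.17 rad) and (horizontal distance between dish3 and mark0 below 0.007 m or horizontal distance between dish3 and mark1 below 0.007 m or horizontal distance between dish3 and mark2 below 0.007 m or horizontal distance between dish3 and mark3 below 0.007 m or horizontal distance between dish3 and mark4 below 0.007 m) and (angle between the x axis of dish3 and the x axis of row_mat, either way round below 0.17 rad or angle between the x axis of dish3 and the y axis of row_mat, either way round below 0.17 rad) and (horizontal distance between dish4 and mark0 below 0.007 m or horizontal distance between dish4 and mark1 below 0.007 m or horizontal distance between dish4 and mark2 below 0.007 m or horizontal distance between dish4 and mark3 below 0.007 m or horizontal distance between dish4 and mark4 below 0.007 m) and (angle between the x axis of dish4 and the x axis of row_mat, either way round below 0.17 rad or angle between the x axis of dish4 and the y axis of row_mat, either way round below 0.17 rad) and (not (horizontal distance between any of dish0, dish1, dish2, dish3, dish4 and mark1 below 0.007 m) or horizontal distance between any of dish0, dish1, dish2, dish3, dish4 and mark0 below 0.007 m) and (not (horizontal distance between any of dish0, dish1, dish2, dish3, dish4 and mark2 below 0.007 m) or horizontal distance between any of dish0, dish1, dish2, dish3, dish4 and mark1 below 0.007 m) and (not (horizontal distance between any of dish0, dish1, dish2, dish3, dish4 and mark3 below 0.007 m) or horizontal distance between any of dish0, dish1, dish2, dish3, dish4 and mark2 below 0.007 m) and (not (horizontal distance between any of dish0, dish1, dish2, dish3, dish4 and mark4 below 0.007 m) or horizontal distance between any of dish0, dish1, dish2, dish3, dish4 and mark3 below 0.007 m)); the robot touches nothing.
It fails at once if a red bead leaves the tray (distance between any of red0, red1, red2 and tray above 0.12 m).
It fails at once if the pen, the slide box or the beaker is moved by more than 5 cm or the beaker tips over (distance of any of pen, slide_box, beaker from where it was at the start of the episode above 0.05 m or angle between beaker's own z axis and vertical above 0.5 rad).
Of dish0, dish1, dish2, dish3, dish4 only 3 to 5 are there at a start; the rules pass over those that are not, and their reading is None.
Of white0, white1, white2, white3 only 2 to 4 are there at a start; the rules pass over those that are not, and their reading is None.
At some moment in a run one of dish0, dish1, dish2, dish3, dish4 may be knocked a few centimetres aside while the robot is not near it.
It also fails if it takes over 210 s, if anything falls off the work surface, if the arm or the gripper's body presses on something with over 40 N, if the wrist force passes 120 N, or if a joint passes its speed limit or range.

## Working session

There is one attempt and no reset: what is moved stays moved. The work goes in short steps, Python scripts to look and compute and a tool call to move; the robot and the scene stay as the last step left them, time stands still between calls to the robot, and variables do not carry over. Pictures are saved under pics/ and viewed, at most 14 in all, crops included, and the job is handed in when it is done.

```bash
ls; mkdir -p pics; python3 - <<'E'
from cell import ctrl
import cv2
for n in("scene","side"):
    cv2.imwrite(f"pics/{n}0.png",ctrl.get_image(n)); print(n,ctrl.calibration(n))
print(ctrl.calibration("wrist")); print(ctrl.read_state())
E
```

```text
cell.py
pics
scene {'fx': 464.5706986496568, 'fy': 464.5706986496568, 'cx': 322.31582727661817, 'cy': 239.26919792633814, 'rvec': array([ 1.08135365,  2.4892029 , -0.94995185]), 'tvec': array([ 356.0580882 , -270.80537652, 1257.33217235])}
side {'fx': 576.9138703461346, 'fy': 576.9138703461346, 'cx': 320.7969603618421, 'cy': 241.91551082818802, 'rvec': array([ 2.1113628 , -0.54081121,  0.27890421]), 'tvec': array([-477.38175996,  207.34266875,  968.23863017])}
{'fx': 423.36538879472124, 'fy': 423.36538879472124, 'cx': 325.2433960700623, 'cy': 240.45989762918518, 'hand_eye': array([[ 9.83574923e-04, -9.59825157e-01, -2.80597042e-01,
         7.14089314e+01],
       [ 9.99999438e-01,  1.05517483e-03, -1.04095823e-04,
        -5.23409409e-01],
       [ 3.95992726e-04, -2.80596781e-01,  9.59825656e-01,
        -1.43021715e+02],
       [ 0.00000000e+00,  0.00000000e+00,  0.00000000e+00,
         1.00000000e+00]])}
{'clock': 0.1, 'qpos': array([-0.06580342,  0.62926773,  0.0384351 ,  1.51826767, -0.02703458,
        0.99632478, -0.01996738]), 'qd': array([ 4.27047291e-04, -2.46137746e-03, -7.02786021e-04, -4.62701482e-03,
       -5.20140446e-05,  1.73828369e-03, -1.39103244e-03]), 'tau': array([ 3.65140630e-03, -5.64529252e+01,  1.23032581e+00, -1.93971133e+01,
        1.11524854e-02,  5.46943455e-03, -1.37002465e-05]), 'eef_pos': array([6.49429276e+02, 4.83347345e-02, 2.30471843e+02]), 'tool_rot': array([-3.13984219e+00, -1.60217883e-05,  1.57082135e+00]), 'force': array([-0.32044785,  1.0280448 ,  0.03146833]), 'torque': array([-0.00587369,  0.02753529, -0.03201063]), 'gripper_force': 0.0, 'width': 85.34282669137217}
```

View pics/scene0.png

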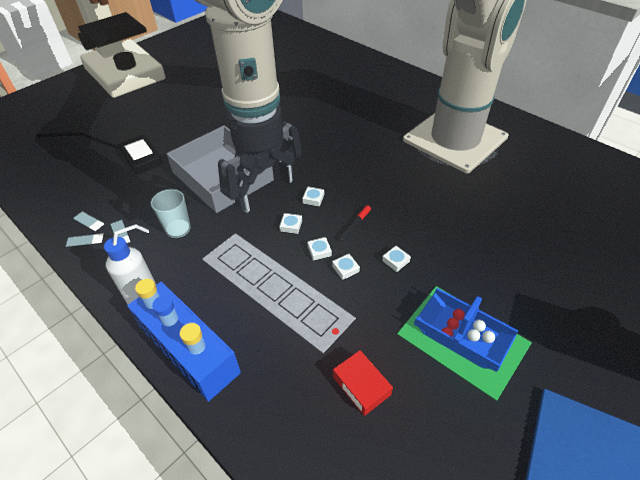

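View pics/side0.png

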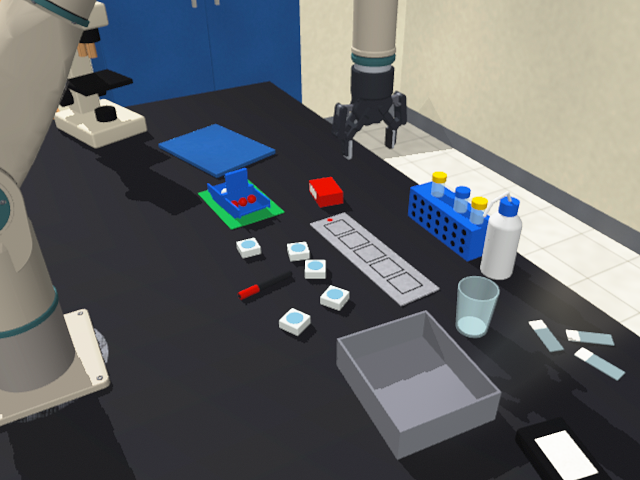

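Scene: five dishes at (313,196), (291,223), (319,248), (346,266) and (397,258). The mat runs (235,238)–(337,347) with its dot at (336,331). The tray on green is at (467,328) with 3 white and 3 red beads, the tub is at (220,167), and the pen, slide box and beaker are clear of them. The side view agrees.

```bash
cat > h.py <<'E'
import numpy as np, cv2
from scipy.spatial.transform import Rotation as R
from cell import ctrl
def cam(n):
    c=ctrl.calibration(n); K=np.array([[c["fx"],0,c["cx"]],[0,c["fy"],c["cy"]],[0,0,1]])
    if n=="wrist":
        s=ctrl.read_state(); T=np.eye(4); T[:3,:3]=R.from_euler("xyz",s["tool_rot"]).as_matrix(); T[:3,3]=s["eef_pos"]
        T=T@c["hand_eye"]; return K,T[:3,:3],T[:3,3]
    r=cv2.Rodrigues(c["rvec"])[0]; return K,r.T,-r.T@c["tvec"]
def snap(n): C=cam(n); return ctrl.get_image(n),C
def px2w(p,z,C):
    K,r,o=C; p=np.atleast_2d(np.asarray(p,float))
    d=np.c_[p,np.ones(len(p))]@np.linalg.inv(K).T@r.T
    return o+d*((z-o[2])/d[:,2])[:,None]
def proj(X,C):
    K,r,o=C; q=(np.atleast_2d(X)-o)@r@K.T; return q[:,:2]/q[:,2:]
def mask(im,lo,hi,k=0):
    m=cv2.inRange(cv2.cvtColor(im,cv2.COLOR_BGR2HSV),lo,hi)
    return cv2.morphologyEx(m,cv2.MORPH_OPEN,np.ones((k,k))) if k else m
def cnts(m,a0,a1=1e9):
    return [c for c in cv2.findContours(m,cv2.RETR_EXTERNAL,cv2.CHAIN_APPROX_NONE)[0] if a0<cv2.contourArea(c)<a1]
def cen(c): m=cv2.moments(c); return m["m10"]/m["m00"],m["m01"]/m["m00"]
def rect(c,z,C):
    "min-area rectangle of contour cast on plane z: centre, size, angle deg"
    w=px2w(c[:,0,:],z,C)[:,:2].astype(np.float32); (x,y),s,a=cv2.minAreaRect(w)
    return np.round([x,y,*s,a],1)
def wells(im,C,a0=40):
    "blue-grey wells on z=18"
    out=[]
    for c in cnts(mask(im,(90,40,120),(112,130,255)),a0,5000):
        w=px2w(c[:,0,:],18,C)[:,:2].astype(np.float32); (x,y),s,a=cv2.minAreaRect(w); out.append(np.round([*px2w(cen(c),18,C)[0,:2],*s,*cen(c)],1))
    return out
def row(p): # world displacement -> tool axes
    s=ctrl.read_state(); return R.from_euler("xyz",s["tool_rot"]).inv().apply(p)
E
python3 - <<'E'
from h import *
for n in("scene","side"):
    C=cam(n); im=cv2.imread(f"pics/{n}0.png"); print(n, C[2].round())
    for w in wells(im,C): print(" well",w)
    for c in cnts(mask(im,(45,80,60),(75,255,255)),300): print(" green",rect(c,3,C))
    for c in cnts(mask(im,(0,0,100),(179,40,190)),1500):
        if cv2.contourArea(c)<20000: print(" grey",rect(c,4,C),np.round(cen(c)), "tubz",rect(c,60,C))
    for c in cnts(mask(im,(0,150,90),(8,255,255)),15): print(" red",cen(c),px2w(cen(c),4,C).round(1),cv2.contourArea(c))
    for c in cnts(mask(im,(105,150,60),(125,255,255)),300): print(" blue",np.round(cen(c)),rect(c,0,C))
E
```

```text
scene [988. 461. 770.]
 well [855.5   8.2  26.5  29.2 196.8 347.2]
 well [854.8 -78.7  31.   29.6 169.4 318.6]
 well [ 857.4 -140.6   33.5   31.3  150.1  300.8]
 well [530.4  77.5  30.3  28.9 345.5 263.5]
 well [443.1 141.4  30.7  30.  396.2 255.6]
 well [532.4   3.8  30.7  28.7 319.  245.6]
 well [ 875.2 -391.9   26.8   51.9   79.   240.2]
 well [ 795.2 -369.9   27.8   26.   117.2  225.5]
 well [522.  -95.   27.9  29.6 290.3 220.4]
 well [ 834.7 -443.7   25.6   51.8   84.6  218.8]
 well [ 690.5 -319.   163.9   68.3  169.6  211.8]
 well [ 424.1 -119.2   29.8   28.9  312.9  193.3]
 green [504.6 345.  143.  201.8   3.5]
 grey [663.6   3.9  97.7 342.6   2.7] [280. 292.] tubz [687.3  37.3  90.5 317.5   2.7]
 grey [ 990.3 -213.1  861.5   79.2   89.9] [105. 364.] tubz [ 990.1 -163.9  798.6   73.4   89.9]
 grey [ 495.7 -380.9  295.3  184.8   80.2] [207. 163.] tubz [ 531.7 -319.4  273.7  171.3   80.2]
 grey [-48.4   1.6 219.4 303.6  89.9] [456. 132.] tubz [ 27.3  35.2 203.3 281.4  89.9]
 grey [  393.  -1049.2   376.6   205.7    82.4] [119.  65.] tubz [ 436.4 -938.8  349.1  190.7   82.4]
 gre
[... 1875 characters left out ...]
86.7] [496. 174.] tubz [1014.   184.6 1005.   313.1   86.7]
 grey [1753.8 1638.2 1111.2  251.5   58.3] [374.  27.] tubz [1622.6 1442.7 1023.3  231.6   58.3]
 grey [ 259.9 1619.4 3064.8  506.6   82.7] [ 38. 135.] tubz [ 246.9 1425.4 2822.3  466.5   82.7]
 red (248.87943262411346, 291.33687943262413) [[387.1   5.1   4. ]] 141.0
 red (242.4142857142857, 201.77619047619046) [[507.5 334.3   4. ]] 35.0
 red (251.18817204301075, 198.72043010752688) [[532.1 337.7   4. ]] 31.0
 red (326.9147286821705, 191.43910977744434) [[712.8 278.9   4. ]] 666.5
 blue [447. 220.] [903.6  38.5 340.4 189.8  51.7]
 blue [223. 164.] [571.2 562.  269.1 549.2   5.5]
 blue [199.  47.] [ 800.6 1906.5 1727.6 1172.7   63.8]
```

The rows are not in the units I measure in: shifts go in shares of 50 mm. I convert before sending: -43 mm is -0.86, -17 mm is -0.34.

Call:
nudge_tcp(
  segments="-0.86 -0.34 -0.18 0 0 0 85\n-0.86 -0.34 -0.18 0 0 0 85\n-0.86 -0.34 -0.18 0 0 0 85\n-0.86 -0.34 -0.18 0 0 0 85\n-0.86 -0.34 -0.18 0 0 0 85\n-0.86 -0.34 -0.18 0 0 0 85\n-0.86 -0.34 -0.18 0 0 0 85\n-0.86 -0.34 -0.18 0 0 0 85",
)

```text
clock: 0.9
eef_pos: [512.8, -345.4, 303.3]
tool_rot: [-3.141, -0.001, 1.571]
force: [0.5, -0.5, -1.0]
width: 85.3
gripper_force: 0.0
```

Call:
nudge_tcp(
  segments="0 0 0 0 0 0.143 85\n0 0 0 0 0 0.143 85\n0 0 0 0 0 0.143 85\n0 0 0 0 0 0.143 85\n0 0 0 0 0 0.143 85\n0 0 0 0 0 0.143 85\n0 0 0 0 0 0.143 85\n0 0 0 0 0 0.143 85\n0 0 0 0 0 0.143 85\n0 0 0 0 0 0.143 85\n0 0 0 0 0 0.143 85\n0 0 0 0 0 0 85",
)

```text
clock: 2.1
eef_pos: [513.9, -343.6, 302.7]
tool_rot: [-3.141, 0.001, -0.002]
force: [0.7, -0.2, -0.2]
width: 84.7
gripper_force: 0.0
```

```bash
python3 - <<'E'
from cell import ctrl
print(ctrl.read_state()["qpos"].round(2))
E
```

```text
[ 0.26  0.55  0.48  1.53 -0.27  1.13 -0.78]
```
q1=0.26?? TCP at y=-344 with q1 .26? q3 0.48. Hmm interesting, nullspace; and q1=-0.6 expected... maybe the base frame zero heading differs? initial q1=-0.066 with TCP y=0. Hmm q1 +0.26 and y negative → q1 sign negative? then initial... q3 0.48 rotates upper. Whatever.

Call:
nudge_tcp(
  segments="0 0 0 -0.1 0 0 85\n0 0 0 -0.1 0 0 85\n0 0 0 -0.1 0 0 85\n0 0 0 -0.1 0 0 85\n0 0 0 -0.1 0 0 85\n0 0 0 -0.1 0 0 85\n0 0 0 -0.1 0 0 85\n0 0 0 -0.1 0 0 85\n0 0 0 -0.1 0 0 85\n0 0 0 -0.1 0 0 85\n0 0 0 -0.05 0 0 85\n0 0 0 0 0 0 85",
)

```text
clock: 3.3
eef_pos: [514.7, -342.1, 300.7]
tool_rot: [2.09, 0.008, 0.003]
force: [-0.1, 0.6, 0.1]
width: 85.0
gripper_force: 0.0
```

```bash
python3 - <<'E'
from h import *
print(ctrl.read_state()["qpos"].round(2))
im,C=snap("side"); 
cv2.imwrite("pics/side1.png",cv2.resize(im[290:470,300:540],None,fx=2.5,fy=2.5,interpolation=2))
E
```

```text
[-0.65  0.97  1.22  2.01  0.36  0.39 -1.68]
```

View pics/side1.png

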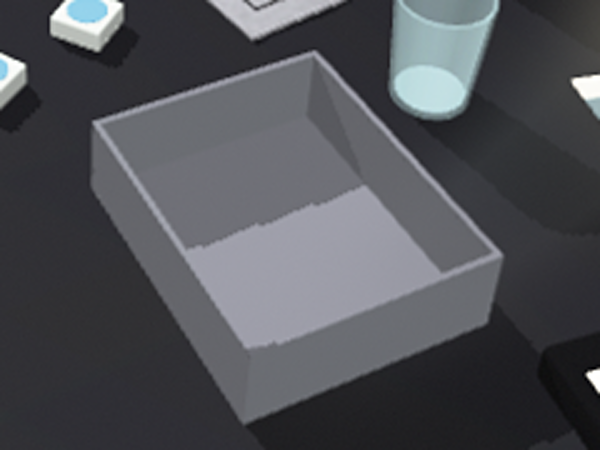

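The tilt is reachable. Side crop: the tub's rim corners are at full-image (338,339), (426,311), (501,392) and (399,428).

```bash
python3 - <<'E'
from h import *
C=cam("side"); w=px2w([(338,338.8),(426,310.8),(500.8,392),(399.2,428)],60,C); print(w.round(),w.mean(0).round(), [np.linalg.norm(w[i]-w[i-1]).round() for i in range(4)])
e=w[1]-w[2]; print(np.degrees(np.arctan2(e[1],e[0])))
E
```

```text
[[ 443. -243.   60.]
 [ 609. -257.   60.]
 [ 595. -453.   60.]
 [ 429. -434.   60.]] [ 519. -347.   60.] [np.float64(191.0), np.float64(166.0), np.float64(197.0), np.float64(167.0)]
85.88741763269857
```

Call:
nudge_tcp(
  segments="0 0 0 0.1 0 0 85\n0 0 0 0.1 0 0 85\n0 0 0 0.1 0 0 85\n0 0 0 0.1 0 0 85\n0 0 0 0.1 0 0 85\n0 0 0 0.1 0 0 85\n0 0 0 0.1 0 0 85\n0 0 0 0.1 0 0 85\n0 0 0 0.1 0 0 85\n0 0 0 0.1 0 0 85\n0 0 0 0.05 0 0 85\n0 0 0 0 0 0 85",
)

```text
clock: 4.55
eef_pos: [512.1, -348.2, 305.8]
tool_rot: [3.139, -0.004, -0.007]
force: [-0.6, 0.0, -0.3]
width: 85.4
gripper_force: 0.0
```

Call:
nudge_tcp(
  segments="0 -0.96 0 0 0 0 85\n0 -0.96 0 0 0 0 85\n0 -0.96 0 0 0 0 85\n0 -0.96 0 0 0 0 85\n0 -0.96 0 0 0 0 85\n0 -0.96 0 0 0 0 85\n0 -0.96 0 0 0 0 85\n0 -0.96 0 0 0 0 85\n0 -0.96 0 0 0 0 85\n0 -0.96 0 0 0 0 85\n0 -0.96 0 0 0 0 85\n0 -0.96 0 0 0 0 85",
)

```text
clock: 5.75
eef_pos: [514.7, 234.2, 304.9]
tool_rot: [-3.14, -0.003, -0.0]
force: [0.6, 0.6, -0.3]
width: 85.2
gripper_force: 0.0
```

Call:
nudge_tcp(
  segments="-0.1 -0.96 0.2 0 0 0 85\n-0.1 -0.96 0.2 0 0 0 85\n0 0 0.2 0 0 0 85\n0 0 0 0 0 0 85\n0 0 0 0 0 0 85",
)

```text
clock: 6.25
eef_pos: [505.8, 326.7, 274.4]
tool_rot: [3.141, -0.001, -0.003]
force: [0.0, -0.5, 0.4]
width: 85.1
gripper_force: 0.0
```

```bash
python3 - <<'E'
from h import *
print(ctrl.read_state()["qpos"].round(2))
im,C=snap("wrist"); cv2.imwrite("pics/w1.png",im); np.savez("w1",*C)
E
```

```text
[-0.83  0.53  0.34  1.61 -0.2   1.03 -2.01]
```

View pics/w1.png

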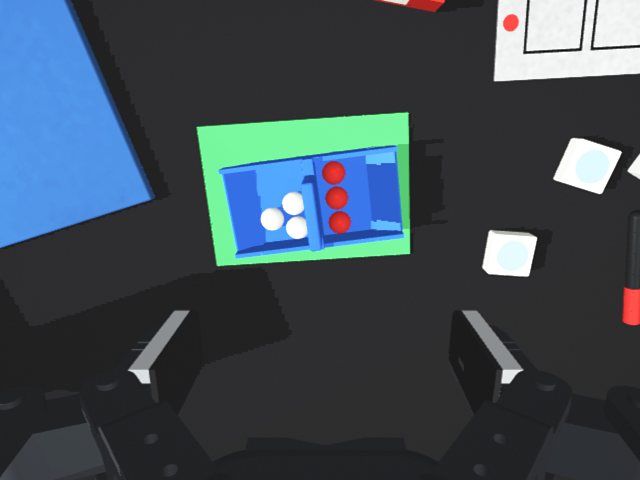

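Wrist view: the tray's wall corners are near (221,170), (397,148), (403,236) and (237,256). Whites are in the left (+y) bay, reds in the right, and the handle is around x 305–320.

```bash
python3 - <<'E'
from h import *
d=np.load("w1.npz"); C=[d[k] for k in d]
im=cv2.imread("pics/w1.png")
for z in(25,37):
    w=px2w([(221,170),(397,148),(403,236),(237,256)],z,C); print(w.round(),w.mean(0).round(1),[np.linalg.norm(w[i]-w[i-1]).round() for i in range(4)])
    for a,b in((1,0),(2,3)):
        e=w[b]-w[a]; print(np.degrees(np.arctan2(-e[0],e[1])).round(1))
m=mask(im,(50,60,60),(85,255,255)); c=max(cnts(m,500),key=cv2.contourArea); print("green",rect(c,3,C))
print("wells",wells(im,C,200))
cv2.imwrite("pics/w1c.png",cv2.resize(im[105:275,190:420],None,fx=3.4,fy=3.4,interpolation=2))
E
```

```text
[[530. 423.  25.]
 [549. 261.  25.]
 [466. 252.  25.]
 [446. 413.  25.]] [498.  337.1  25. ] [np.float64(84.0), np.float64(162.0), np.float64(84.0), np.float64(162.0)]
6.9
7.1
[[531. 420.  37.]
 [550. 263.  37.]
 [470. 254.  37.]
 [450. 410.  37.]] [500.4 336.8  37. ] [np.float64(81.0), np.float64(157.0), np.float64(81.0), np.float64(157.0)]
6.9
7.1
green [504.9 344.4 141.5 202.1   3.7]
wells []
```

View pics/w1c.png

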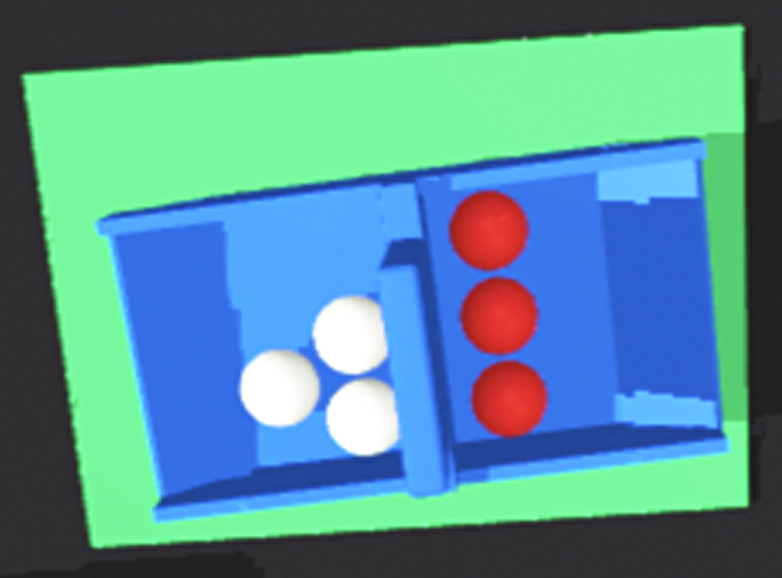

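The handle's top face is crop (400,264)–(425,494), i.e. (307.6,182.6)–(315,250.3). A fourth white bead could hide behind it, but the scene view shows three.

```bash
python3 - <<'E'
from h import *
d=np.load("w1.npz"); C=[d[k] for k in d]
w=px2w([(307.6,182.6),(315,250.3)],91,C); e=w[0]-w[1]; print(w.round(1),w.mean(0),np.linalg.norm(e),np.degrees(np.arctan2(e[1],e[0])))
s=ctrl.read_state(); print(s["eef_pos"],s["tool_rot"])
im,C=snap("scene"); cv2.imwrite("pics/s1.png",cv2.resize(im[270:410,380:550],None,fx=4,fy=4,interpolation=2))
print([np.round([*px2w(cen(c),14,C)[0],cv2.contourArea(c)]) for c in cnts(mask(im,(0,0,180),(179,40,255)),40)])
E
```

```text
[[527.9 340.2  91. ]
 [473.  335.   91. ]] [500.44632559 337.6087309   91.        ] 55.08790697978122 5.465771013615795
[506.24259003 326.39775084 274.65705203] [-3.14146542e+00 -1.97171194e-03 -3.95411010e-03]
[array([964., 176.,  14., 687.]), array([964.,  80.,  14., 734.]), array([964., -43.,  14., 794.]), array([477., 381.,  14.,  69.]), array([481., 358.,  14., 133.]), array([ 964., -176.,   14.,  326.]), array([ 964., -290.,   14.,  508.]), array([531.,  81.,  14., 353.]), array([ 1.0640e+03, -8.0000e+01,  1.4000e+01,  2.3223e+04]), array([ 842., -247.,   14.,  858.]), array([442., 144.,  14., 324.]), array([ 964., -430.,   14.,  154.]), array([534.,   8.,  14., 327.]), array([ 669.,   28.,   14., 6300.]), array([ 846., -372.,   14.,   70.]), array([ 988., -520.,   14.,   71.]), array([ 792., -341.,   14.,  146.]), array([ 826., -411.,   14.,   74.]), array([ 963., -535.,   14.,  332.]), array([521., -92.,  14., 260.]), array([ 704., -275.,   14.,  266.]), array([ 427., -116.,   14.,  258.]), array([-130.,  206.,   14.,   44.]), array([ 611., -582.,   14.,  280.]), array([ 83.,   1.,  14., 522.]), array([-44.,  73.,  14., 300.]), array([-319.,  319.,   14., 1413.]), array([  669., -1212.,    14.,   366.]), array([-360., -108.,   14., 1024.]), array([-643.,  192.,   14., 1508.]), array([-557.,  115.,   14., 1513.]), array([ 391., -995.,   14., 1666.]), array([-795., -241.,   14.,   45.]), array([  232., -1446.,    14.,   152.]), array([  -51., -1150.,    14.,   112.]), array([-842., -241.,   14.,   70.]), array([  459., -1449.,    14.,  1801.])]
```

Call:
nudge_tcp(
  segments="0 0 0 0 0 -0.119 85\n-0.094 -0.232 0 0 0 0 85\n0 0 0.86 0 0 0 85\n0 0 0.8 0 0 0 85\n0 0 0.8 0 0 0 85\n0 0 0.6 0 0 0 85\n0 0 0.4 0 0 0 85\n0 0 0 0 0 0 85\n0 0 0 0 0 0 85",
)

```text
clock: 7.25
eef_pos: [499.9, 339.3, 101.0]
tool_rot: [-3.141, -0.001, 0.115]
force: [-0.1, 0.1, 0.2]
width: 85.0
gripper_force: 0.0
```

```bash
python3 - <<'E'
from h import *
im,C=snap("wrist"); cv2.imwrite("pics/w2.png",im); print(ctrl.read_state()["eef_pos"],ctrl.read_state()["tool_rot"])
E
```

```text
[500.38142082 339.63456794 101.71442953] [-3.14047875e+00 -2.10562570e-03  1.15519542e-01]
```

View pics/w2.png

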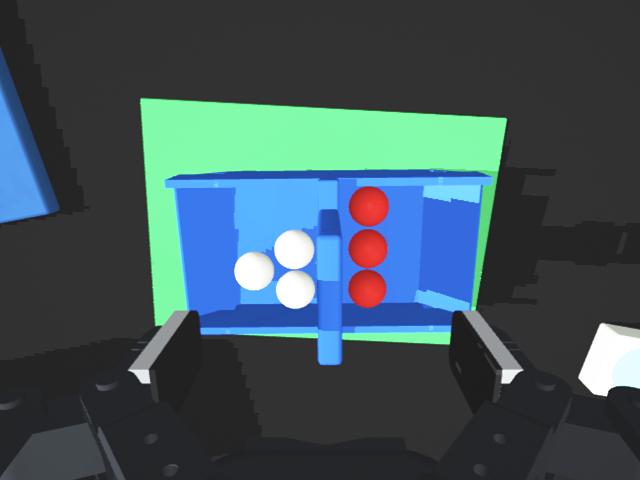

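The handle lies at column 330 between the fingers (midpoint 325), square to them, with three whites and three reds. Descend and grip.

Scaled: 1.5 mm is 0.03, 20 mm is 0.4.

Call:
nudge_tcp(
  segments="0 0.03 0.4 0 0 0 85\n0 0 0.4 0 0 0 85\n0 0 0.2 0 0 0 85\n0 0 0 0 0 0 60\n0 0 0 0 0 0 40\n0 0 0 0 0 0 20\n0 0 0 0 0 0 5\n0 0 0 0 0 0 0\n0 0 0 0 0 0 0\n0 0 0 0 0 0 0\n0 0 0 0 0 0 0\n0 0 0 0 0 0 0",
)

```text
clock: 8.5
eef_pos: [500.0, 337.9, 51.0]
tool_rot: [-3.141, -0.001, 0.117]
force: [-0.2, 0.0, 5.6]
width: 9.1
gripper_force: 59.6
```

Call:
nudge_tcp(
  segments="0 0 -0.06 0 0 0 0\n0 0 -0.12 0 0 0 0\n0 0 -0.2 0 0 0 0\n0 0 -0.3 0 0 0 0\n0 0 -0.3 0 0 0 0\n0 0 0 0 0 0 0\n0 0 0 0 0 0 0",
)

```text
clock: 9.2
eef_pos: [500.0, 337.9, 100.2]
tool_rot: [-3.141, -0.001, 0.117]
force: [-0.2, -0.6, -3.2]
width: 9.5
gripper_force: 58.5
```

Call:
nudge_tcp(
  segments="0 0 -0.2 0 0 0.062 0\n0 0 -0.4 0 0 0.062 0\n0 0 -0.4 0 0 0.062 0\n0 0.1 -0.4 0 0 0 0\n0.02 0.2 -0.4 0 0 0 0\n0.03 0.3 -0.2 0 0 0 0\n0.04 0.4 0 0 0 0 0\n0.046 0.5 0 0 0 0 0\n0.046 0.5 0 0 0 0 0\n0.046 0.5 0 0 0 0 0\n0.046 0.5 0 0 0 0 0\n0.046 0.5 0 0 0 0 0",
)

```text
clock: 10.4
eef_pos: [502.7, 159.8, 198.6]
tool_rot: [3.141, 0.001, -0.07]
force: [0.2, 0.2, -2.9]
width: 9.4
gripper_force: 58.6
```

Call:
nudge_tcp(
  segments="0.046 0.5 0 0 0 0 0\n0.046 0.5 0 0 0 0 0\n0.046 0.5 0 0 0 0 0\n0.046 0.5 0 0 0 0 0\n0.046 0.5 0 0 0 0 0\n0.046 0.5 0 0 0 0 0\n0.046 0.5 0 0 0 0 0\n0.046 0.5 0 0 0 0 0\n0.046 0.5 0 0 0 0 0\n0.046 0.5 0 0 0 0 0\n0.046 0.5 0 0 0 0 0\n0.046 0.5 0 0 0 0 0",
)

```text
clock: 11.6
eef_pos: [509.0, -140.9, 198.6]
tool_rot: [-3.142, 0.002, -0.07]
force: [1.0, 0.6, -3.2]
width: 9.4
gripper_force: 58.6
```

Call:
nudge_tcp(
  segments="0.046 0.5 0 0 0 0 0\n0.046 0.5 0 0 0 0 0\n0.046 0.5 0 0 0 0 0\n0.046 0.5 0 0 0 0 0\n0.046 0.5 0 0 0 0 0\n0.046 0.5 0 0 0 0 0\n0.046 0.5 0 0 0 0 0\n0.046 0.5 0 0 0 0 0\n0.046 0.5 0 0 0 0 0\n0.04 0.4 0 0 0 0 0\n0.02 0.2 0 0 0 0 0\n0 0.1 0 0 0 0 0",
)

```text
clock: 12.8
eef_pos: [514.7, -401.2, 198.4]
tool_rot: [-3.141, 0.002, -0.071]
force: [0.4, 0.7, -3.5]
width: 9.4
gripper_force: 58.6
```

Call:
nudge_tcp(
  segments="0 0 0 0 0 0 0\n0 0 0 0 0 0 0",
)

```text
clock: 13.0
eef_pos: [516.0, -398.9, 199.0]
tool_rot: [-3.14, 0.001, -0.068]
force: [1.1, 0.2, -3.8]
width: 9.1
gripper_force: 58.6
```

```bash
python3 - <<'E'
from h import *
print(ctrl.read_state()["qpos"].round(2))
im,C=snap("wrist"); cv2.imwrite("pics/w3.png",im)
E
```

```text
[ 0.44  0.68  0.3   1.55 -0.23  0.95 -0.82]
```

View pics/w3.png

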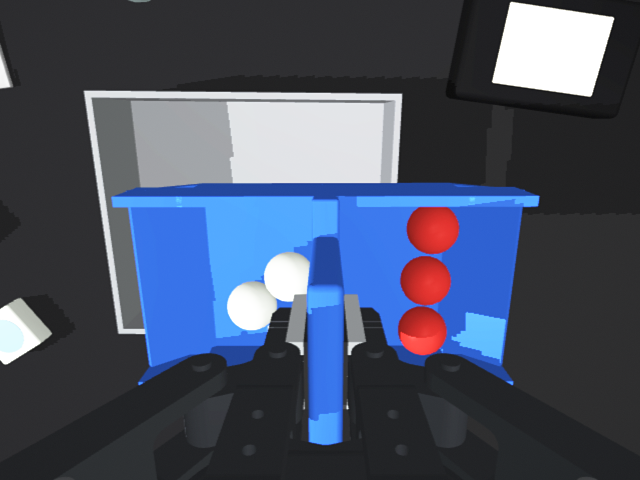

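The tray is held square over the tub, with the reds resting in their bay by the ramp and the whites in theirs. Lower and tip to 60°.

Scaled: 15 mm is 0.3, 10 mm is 0.2.

Call:
nudge_tcp(
  segments="0 0 0.2 0 0 0 0\n0 0 0.3 0 0 0 0\n0 0 0.2 0 0 0 0\n0 0 0 -0.03 0 0 0\n0 0 0 -0.06 0 0 0\n0 0 0 -0.06 0 0 0\n0 0 0 -0.06 0 0 0\n0 0 0 -0.06 0 0 0\n0 0 0 -0.06 0 0 0\n0 0 0 -0.06 0 0 0\n0 0 0 -0.06 0 0 0\n0 0 0 -0.06 0 0 0",
)

```text
clock: 14.25
eef_pos: [516.8, -399.3, 164.7]
tool_rot: [2.63, -0.002, -0.068]
force: [0.5, 0.1, -2.6]
width: 9.2
gripper_force: 58.8
```

Call:
nudge_tcp(
  segments="0 0 0 -0.06 0 0 0\n0 0 0 -0.06 0 0 0\n0 0 0 -0.06 0 0 0\n0 0 0 -0.06 0 0 0\n0 0 0 -0.06 0 0 0\n0 0 0 -0.06 0 0 0\n0 0 0 -0.06 0 0 0\n0 0 0 -0.06 0 0 0\n0 0 0 -0.06 0 0 0\n0 0 0 0 0 0 0\n0 0 0 0 0 0 0\n0 0 0 0 0 0 0",
)

```text
clock: 15.45
eef_pos: [515.4, -400.5, 164.8]
tool_rot: [2.114, -0.0, -0.072]
force: [0.2, -0.4, -2.6]
width: 9.2
gripper_force: 59.2
```

```bash
python3 - <<'E'
from h import *
print(ctrl.read_state()["qpos"].round(2))
im,C=snap("side"); cv2.imwrite("pics/s2.png",im[200:480,200:600])
im,C=snap("wrist"); cv2.imwrite("pics/w4.png",im)
E
```

```text
[-0.46  1.2   1.09  1.97  0.22  0.24 -1.75]
```

View pics/s2.png

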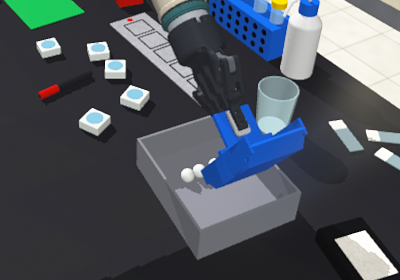

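At 59° tip the three white beads show at crop (186,174)–(215,165), at or past the lip. I'll wait half a second and check in both views.

Call:
nudge_tcp(
  segments="0 0 0 0 0 0 0\n0 0 0 0 0 0 0\n0 0 0 0 0 0 0\n0 0 0 0 0 0 0\n0 0 0 0 0 0 0",
)

```text
clock: 16.05
eef_pos: [515.0, -400.4, 164.1]
tool_rot: [2.113, 0.002, -0.072]
force: [0.0, -0.8, -2.8]
width: 9.4
gripper_force: 59.2
```

```bash
python3 - <<'E'
from h import *
a,C=snap("side"); b,D=snap("scene"); c,E=snap("wrist"); A=a[270:450,320:520]
for im,Q,n in((a,C,"side"),(b,D,"scene")):
    for k in cnts(mask(im,(0,0,200),(179,30,255)),15,400):
        w=px2w(cen(k),15,Q)[0]
        if 420<w[0]<620 and -460<w[1]<-230: print(n,w.round(),cv2.contourArea(k),np.round(cen(k)))
cv2.imwrite("pics/m1.png",np.hstack([cv2.resize(A,(400,360)),cv2.resize(c,(400,360))]))
E
```

```text
side [ 496. -310.   15.] 91.5 [387. 374.]
side [ 517. -310.   15.] 68.0 [398. 369.]
scene [ 544. -320.   15.] 26.5 [220. 181.]
scene [ 514. -318.   15.] 26.0 [230. 175.]
scene [ 492. -316.   15.] 24.5 [238. 171.]
```

View pics/m1.png

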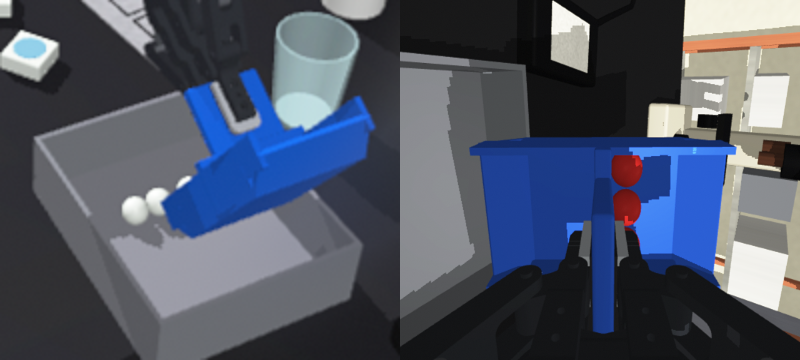

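The whites lie in the tub at about (544/514/492, -318), agreeing in both views. The white bay is empty and the reds rest against the fin. Untip slowly and carry back.

Call:
nudge_tcp(
  segments="0 0 0 0.03 0 0 0\n0 0 0 0.06 0 0 0\n0 0 0 0.06 0 0 0\n0 0 0 0.06 0 0 0\n0 0 0 0.06 0 0 0\n0 0 0 0.06 0 0 0\n0 0 0 0.06 0 0 0\n0 0 0 0.06 0 0 0\n0 0 0 0.06 0 0 0\n0 0 0 0.06 0 0 0\n0 0 0 0.06 0 0 0\n0 0 0 0.06 0 0 0",
)

```text
clock: 17.4
eef_pos: [513.7, -400.8, 164.4]
tool_rot: [2.805, 0.003, -0.073]
force: [-0.2, -0.2, -3.2]
width: 9.3
gripper_force: 59.0
```

Call:
nudge_tcp(
  segments="0 0 0 0.06 0 0 0\n0 0 0 0.06 0 0 0\n0 0 0 0.06 0 0 0\n0 0 0 0.06 0 0 0\n0 0 0 0.05 0 0 0\n0 0 0 0.04 0 0 0\n0 0 0 0.03 0 0 0\n0 0 0 0.02 0 0 0\n0 0 0 0 0 0 0\n0 0 -0.3 0 0 0 0\n0 0 -0.4 0 0 0 0\n0 0 0 0 0 0 0",
)

```text
clock: 18.6
eef_pos: [516.6, -402.5, 201.7]
tool_rot: [-3.104, -0.003, -0.071]
force: [0.9, -0.1, -1.9]
width: 9.1
gripper_force: 59.1
```

```bash
python3 - <<'E'
from h import *
im,C=snap("wrist"); cv2.imwrite("pics/w5.png",cv2.resize(im,(400,300))); 
for c in cnts(mask(im,(0,150,90),(8,255,255)),200): print("red",np.round(cen(c)),cv2.contourArea(c))
E
```

```text
red [382. 318.] 358.5
red [371. 252.] 3420.0
```

View pics/w5.png

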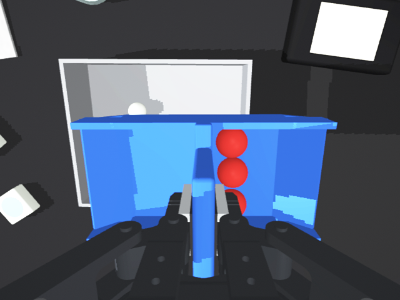

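The rows are not in the units I measure in: shifts go in shares of 50 mm. I convert before sending: -25 mm is -0.5, -20 mm is -0.4.

Call:
nudge_tcp(
  segments="0 0 0 -0.037 0 0 0\n-0.01 -0.1 0 0 0 0 0\n-0.02 -0.2 0 0 0 0 0\n-0.026 -0.3 0 0 0 0 0\n-0.04 -0.4 0 0 0 0 0\n-0.044 -0.5 0 0 0 0 0\n-0.044 -0.5 0 0 0 0 0\n-0.044 -0.5 0 0 0 0 0\n-0.044 -0.5 0 0 0 0 0\n-0.044 -0.5 0 0 0 0 0\n-0.044 -0.5 0 0 0 0 0\n-0.044 -0.5 0 0 0 0 0",
)

```text
clock: 19.85
eef_pos: [510.5, -173.6, 200.1]
tool_rot: [-3.137, 0.002, -0.071]
force: [0.4, 0.3, -1.8]
width: 9.5
gripper_force: 59.1
```

Call:
nudge_tcp(
  segments="-0.044 -0.5 0 0 0 0 0\n-0.044 -0.5 0 0 0 0 0\n-0.044 -0.5 0 0 0 0 0\n-0.044 -0.5 0 0 0 0 0\n-0.044 -0.5 0 0 0 0 0\n-0.044 -0.5 0 0 0 0 0\n-0.044 -0.5 0 0 0 0 0\n-0.044 -0.5 0 0 0 0 0\n-0.044 -0.5 0 0 0 0 0\n-0.044 -0.5 0 0 0 0 0\n-0.044 -0.5 0 0 0 0 0\n-0.044 -0.5 0 0 0 0 0",
)

```text
clock: 21.05
eef_pos: [505.0, 127.0, 201.4]
tool_rot: [-3.137, 0.002, -0.071]
force: [0.1, -0.3, -1.7]
width: 9.2
gripper_force: 59.1
```

Call:
nudge_tcp(
  segments="-0.044 -0.5 0 0 0 0 0\n-0.044 -0.5 0 0 0 0 0\n-0.044 -0.5 0 0 0 0 0\n-0.044 -0.5 0 0 0 0 0\n-0.044 -0.5 0 0 0 0 0\n-0.044 -0.5 0 0 0 0 0\n-0.044 -0.5 0 0 0 0 0\n-0.044 -0.5 0 0 0 0 0\n-0.02 -0.24 0 0 0 -0.045 0\n-0.01 -0.1 0 0 0 -0.045 0\n0 0 0 0 0 -0.045 0\n0 0 0 0 0 0 0",
)

```text
clock: 22.25
eef_pos: [502.3, 341.6, 202.1]
tool_rot: [-3.139, 0.002, 0.064]
force: [0.0, 0.0, -1.9]
width: 9.6
gripper_force: 59.1
```

Scaled: 20 mm is 0.4, 2 mm is 0.04.

Call:
nudge_tcp(
  segments="0.03 -0.02 0.4 0 0 0 0\n0 0 0.6 0 0 0 0\n0 0 0.6 0 0 0 0\n0 0 0.6 0 0 0 0\n0 0 0.4 0 0 0 0\n0 0 0.24 0 0 0 0\n0 0 0.1 0 0 0 0\n0 0 0.04 0 0 0 0\n0 0 0.02 0 0 0 0\n0 0 0 0 0 0 0\n0 0 0 0 0 0 0",
)

```text
clock: 23.35
eef_pos: [504.1, 345.0, 53.1]
tool_rot: [-3.137, -0.0, 0.063]
force: [0.9, -0.3, -2.6]
width: 9.0
gripper_force: 59.1
```

Scaled: 1 mm is 0.02.

Call:
nudge_tcp(
  segments="0 0 0.02 0 0 0 0\n0 0 0.02 0 0 0 0\n0 0 0 0 0 0 0\n0 0 0 0 0 0 0",
)

```text
clock: 23.75
eef_pos: [503.9, 345.2, 51.1]
tool_rot: [-3.137, 0.0, 0.064]
force: [-2.0, -0.1, 4.7]
width: 9.1
gripper_force: 60.2
```

Call:
nudge_tcp(
  segments="0 0 0 0 0 0 15\n0 0 0 0 0 0 30\n0 0 0 0 0 0 50\n0 0 0 0 0 0 70\n0 0 0 0 0 0 70\n0 0 -0.2 0 0 0 75\n0 0 -0.6 0 0 0 75\n0 0 -0.8 0 0 0 75\n0 0 -0.8 0 0 0 85\n0 0 -0.8 0 0 0 85\n0 0 -0.4 0 0 0 85\n0 0 0 0 0 0 85",
)

```text
clock: 24.95
eef_pos: [505.9, 345.1, 234.8]
tool_rot: [-3.133, -0.006, 0.063]
force: [-0.6, -0.9, -0.3]
width: 84.9
gripper_force: 0.0
```

```bash
python3 - <<'E'
from h import *
im,C=snap("wrist"); cv2.imwrite("pics/w6.png",cv2.resize(im,(400,300)))
m=mask(im,(50,60,60),(85,255,255)); c=max(cnts(m,500),key=cv2.contourArea); print("green",rect(c,3,C))
c=max([c for c in cnts(mask(im,(100,120,60),(125,255,255)),3000) if 150<cen(c)[0]<450],key=cv2.contourArea); print("tray",rect(c,37,C))
print("reds",[px2w(cen(c),18,C).round() for c in cnts(mask(im,(0,150,90),(8,255,255)),150)])
b,D=snap("scene"); a,S=snap("side")
for im,Q in((b,D),(a,S)): print([w[:2] for w in wells(im,Q)])
cv2.imwrite("pics/sc2.png",b); cv2.imwrite("pics/sd2.png",a)
E
```

```text
green [504.7 344.4 141.  201.8   3.7]
tray [503.8 344.7  89.5 159.3   3.7]
reds [array([[497., 326.,  18.]]), array([[530., 329.,  18.]]), array([[654., 169.,  18.]]), array([[667., 242.,  18.]])]
[array([855.5,   8.2]), array([854.9, -78.7]), array([ 857.4, -140.6]), array([530.5,  77.3]), array([442.9, 141.4]), array([532.6,   3.8]), array([ 874.8, -391.5]), array([ 794.9, -370.2]), array([522.1, -95.2]), array([ 834.5, -444. ]), array([ 424.1, -119.2]), array([ 689.6, -323. ])]
[array([ 813.4, -473.6]), array([ 423.7, -120.3]), array([ 689.4, -260.8]), array([520.9, -96.2]), array([ 726.7, -250.5]), array([531.4,   2.4]), array([529.1,  75.2]), array([441.7, 139.1]), array([940.6, -14.6]), array([942.4,  45. ]), array([943.3, 128.3])]
```

View pics/w6.png

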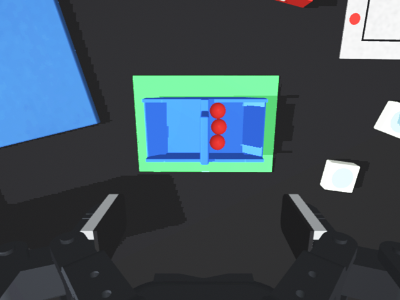

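The tray is upright at (504,345), within 1 mm of the green mat's centre, with its three reds beside the fin. Next is an overhead look for the dishes and marks.

Scaled: 43 mm is 0.86, -12 mm is -0.24.

Call:
nudge_tcp(
  segments="0.006 0.86 -0.24 0 0 0 85\n0.006 0.86 -0.24 0 0 0 85\n0.006 0.86 -0.24 0 0 0 85\n0.006 0.86 -0.24 0 0 0 85\n0.006 0.86 -0.24 0 0 0 85\n0.006 0.86 -0.24 0 0 0 85\n0.006 0.86 -0.24 0 0 0 85\n0.006 0.86 -0.24 0 0 0 85\n0 0 0 0 0 0.063 85\n0 0 0 0 0 0 85\n0 0 0 0 0 0 85",
)

```text
clock: 26.2
eef_pos: [527.4, 1.5, 323.6]
tool_rot: [-3.137, 0.004, 0.003]
force: [0.1, 0.4, -0.2]
width: 84.8
gripper_force: 0.0
```

```bash
cat >> h.py <<'E'
def dishes(im,C):
    "white tops (with wells filled) near z=18: well centre, size of whole contour, angle mod 90 of the top edges"
    m=mask(im,(0,0,150),(179,35,255))|mask(im,(85,10,120),(115,140,255)); out=[]
    ws=cnts(mask(im,(85,25,120),(115,140,255),3),150,6000)
    for c in ws:
        p=px2w(cen(c),18,C)[0]; w=px2w(c[:,0,:],18,C)[:,:2].astype(np.float32); s=cv2.minAreaRect(w)[1]
        if not(18<min(s)<40 and max(s)<40): continue
        r=[rect(k,18,C) for k in cnts(m,400) if cv2.pointPolygonTest(k,cen(c),False)>0]
        out.append((p[:2].round(1),np.round(s,1),r))
    return out
E
python3 - <<'E'
from h import *
im,C=snap("wrist"); cv2.imwrite("pics/w7.png",im); np.savez("w7",*C); print(C[2])
for d in dishes(im,C): print(d)
g=cv2.cvtColor(im,cv2.COLOR_BGR2GRAY)
for c in cv2.findContours(cv2.inRange(g,110,255),cv2.RETR_LIST,cv2.CHAIN_APPROX_NONE)[0]:
    r=rect(c,4,C)
    if 44<r[2]<60 and 44<r[3]<60 or 85<min(r[2:4])<110 and cv2.contourArea(c)>5000: print("sq",r)
E
```

```text
[598.67649396   1.22458991 466.29999718]
(array([ 426.1, -118.6]), array([29.4, 28.2]), [array([ 428.7, -116.8,   48.1,   42.6,   27.8])])
(array([443.9, 141.4]), array([29.1, 29.9]), [array([446.1, 139.4,  45.2,  46.2,  85.9])])
(array([523.1, -94.5]), array([29.3, 28.8]), [array([524.1, -93.2,  45.1,  42.9,  32.4])])
(array([531.5,  77.7]), array([28.7, 29.9]), [array([532.1,  77. ,  43.3,  43.9,  73.3])])
(array([533.6,   4. ]), array([29.7, 28.7]), [array([534. ,   4.2,  42.8,  43.1,  60.9])])
sq [ 423.3 -120.4   50.    44.6   27.9]
sq [441.3 144.   46.8  48.3  86.3]
sq [521.9 -96.1  47.   44.8  32.4]
sq [530.2  79.1  45.1  45.8  73.1]
sq [531.9   4.2  44.5  44.9  60.9]
sq [658.1 123.9  48.1  48.3   2.8]
sq [661.1  63.9  48.1  48.5   2.9]
sq [658.2 123.9  54.   53.7   2.8]
sq [664.1   3.9  48.   48.5   2.7]
sq [661.1  63.9  53.9  53.7   2.8]
sq [664.1   3.9  53.9  53.6   2.9]
sq [667.  -56.1  48.1  48.5   2.7]
sq [667.1 -55.9  53.9  53.3   2.8]
sq [ 670.  -116.1   48.    48.3    2.8]
sq [ 670.1 -116.2   54.    53.9    2.8]
sq [663.9   4.   96.1 340.3   2.8]
```

View pics/w7.png

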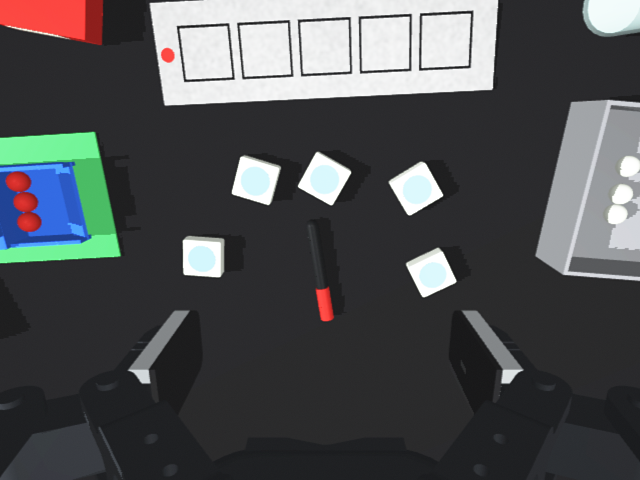

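The overhead view shows everything: dishes at (256,181), (324,179), (417,187), (202,259) and (433,273), and five empty squares along the top. Square pitch 60.1 mm and mat size 96×340 agree with the sheet. Three white beads are in the tub at the right. Start with dish B at (531.5,77.7).

Scaled: -38 mm is -0.76, 30 mm is 0.6.

Call:
nudge_tcp(
  segments="0.04 -0.76 0.6 0 0 0 85\n0.04 -0.76 0.6 0 0 0 85\n0 0 0.6 0 0 -0.142 85\n0 0 0.6 0 0 -0.142 75\n0 0 0.6 0 0 -0.142 65\n0 0 0.6 0 0 -0.142 65\n0 0 0.6 0 0 -0.142 65\n0 0 0 0 0 -0.142 65\n0 0 0 0 0 -0.142 65\n0 0 0 0 0 -0.142 65\n0 0 0 0 0 -0.142 65\n0 0 0 0 0 0 65",
)

```text
clock: 27.45
eef_pos: [531.2, 78.6, 114.5]
tool_rot: [-3.138, -0.004, 1.282]
force: [-0.5, 0.1, 0.6]
width: 65.1
gripper_force: 0.0
```

```bash
python3 - <<'E'
from h import *
im,C=snap("wrist"); cv2.imwrite("pics/w8.png",im)
for d in dishes(im,C): print(d)
s=ctrl.read_state(); print(s["eef_pos"],s["tool_rot"],s["qpos"].round(2))
E
```

```text
(array([533.6,   4. ]), array([30.9, 30.4]), [array([534.4,   8. ,  48.3,  43.7,  60.9])])
(array([531.6,  77.7]), array([30.2, 30.8]), [array([532. ,  79.4,  44.6,  42. ,  72.8])])
(array([443.8, 141.5]), array([30.7, 31. ]), [array([446.8, 141.3,  41.9,  46.4,  85.9])])
[531.30829814  78.3755622  114.63354074] [-3.13779168 -0.00405382  1.27773189] [-0.05  0.64 -0.22  1.93  0.22  0.59 -0.71]
```

Scaled: 40 mm is 0.8, 25 mm is 0.5.

Call:
nudge_tcp(
  segments="0 0 0.8 0 0 0 65\n0 0 0.8 0 0 0 65\n0 0 0.5 0 0 0 65\n0 0 0.17 0 0 0 65\n0 0 0 0 0 0 65\n0 0 0 0 0 0 50\n0 0 0 0 0 0 40\n0 0 0 0 0 0 30\n0 0 0 0 0 0 30\n0 0 0 0 0 0 30\n0 0 0 0 0 0 30",
)

```text
clock: 28.6
eef_pos: [532.9, 78.1, 3.3]
tool_rot: [3.141, -0.005, 1.278]
force: [-0.4, -0.5, 7.7]
width: 40.5
gripper_force: 61.5
```

Call:
nudge_tcp(
  segments="0 0 -0.2 0 0 0 30\n0 0 -0.6 0 0 0 30\n0 0 -0.6 0 0 0 30\n0 0 0 0 0 -0.11 30\n0 0 0 0 0 -0.11 30\n0 0 0 0 0 -0.12 30\n0 0 0 0 0 0 30\n0 0 0 0 0 0 30",
)

```text
clock: 29.4
eef_pos: [531.9, 77.2, 72.2]
tool_rot: [-3.141, -0.004, 1.615]
force: [-0.7, 0.4, -0.2]
width: 40.6
gripper_force: 60.8
```

```bash
python3 - <<'E'
from h import *
s=ctrl.read_state(); print(s["eef_pos"],s["tool_rot"],row(np.array([661.1,64.5,0])-s["eef_pos"]).round(1))
E
```

```text
[531.93652236  77.16887321  72.15587949] [-3.14106853 -0.00419456  1.61490791] [-18.7 128.5  72. ]
```

Scaled: 42.8 mm is 0.856, -6.2 mm is -0.124.

Call:
nudge_tcp(
  segments="-0.124 0.856 0 0 0 0 30\n-0.124 0.856 0 0 0 0 30\n-0.126 0.858 0 0 0 0 30\n0 0 0.6 0 0 0 30\n0 0 0.4 0 0 0 30\n0 0 0 0 0 0 30\n0 0 0 0 0 0 30",
)

```text
clock: 30.1
eef_pos: [660.6, 65.3, 21.5]
tool_rot: [-3.14, -0.004, 1.617]
force: [-0.6, -1.0, -1.2]
width: 40.6
gripper_force: 60.8
```

```bash
python3 - <<'E'
from h import *
s=ctrl.read_state(); print(s["eef_pos"],s["tool_rot"],row(np.array([661.1,64.5,8])-s["eef_pos"]).round(1))
E
```

```text
[660.63986807  65.25642756  21.4564782 ] [-3.13975988 -0.00405427  1.61748964] [-0.8  0.4 13.5]
```

Scaled: 8 mm is 0.16, 4 mm is 0.08.

Call:
nudge_tcp(
  segments="-0.016 0.008 0.16 0 0 0 30\n0 0 0.08 0 0 0 30\n0 0 0.03 0 0 0 30\n0 0 0 0 0 0 30\n0 0 0 0 0 0 30",
)

```text
clock: 30.6
eef_pos: [661.5, 64.3, 8.2]
tool_rot: [-3.141, -0.004, 1.618]
force: [-0.2, -1.2, -0.2]
width: 40.6
gripper_force: 60.8
```

Call:
nudge_tcp(
  segments="0 0 0 0 0 0 46\n0 0 0 0 0 0 52\n0 0 0 0 0 0 60\n0 0 0 0 0 0 65\n0 0 -0.4 0 0 0 65\n0 0 -0.8 0 0 0 65\n0 0 -0.8 0 0 0 65\n0 0 0 0 0 0 65",
)

```text
clock: 31.4
eef_pos: [665.7, 64.9, 114.0]
tool_rot: [3.132, -0.006, 1.618]
force: [-0.1, 0.2, -0.7]
width: 64.9
gripper_force: 0.0
```

```bash
python3 - <<'E'
from h import *
im,C=snap("wrist"); cv2.imwrite("pics/w9.png",im)
for d in dishes(im,C): print(d)
s=ctrl.read_state(); print(s["eef_pos"],s["tool_rot"])
g=cv2.cvtColor(im,cv2.COLOR_BGR2GRAY)
for c in cv2.findContours(cv2.inRange(g,110,255),cv2.RETR_LIST,cv2.CHAIN_APPROX_NONE)[0]:
    r=rect(c,4,C)
    if 44<r[2]<60 and 44<r[3]<60: print("sq",r)
E
```

```text
(array([533.2,   4. ]), array([31.1, 30.6]), [array([536.6,   8.3,  51.2,  42.9,  60.8])])
(array([660.8,  62.7]), array([30.8, 30.9]), [array([662.1,  47. ,  90.7, 249.1,   2.8])])
[663.86061412  64.39356724 111.26656113] [ 3.13618069 -0.00482544  1.61800898]
sq [667.1 -56.5  48.2  47.7   2.8]
sq [667.2 -56.7  53.5  54.3   2.8]
sq [664.1   3.6  48.3  46.8   2.5]
sq [664.2   3.5  53.4  54.    2.8]
sq [529.6   0.8  54.4  46.   60.9]
sq [661.2  63.7  53.4  53.    2.7]
sq [658.2 123.6  48.2  47.6   2.8]
sq [658.2 123.7  53.3  52.8   2.8]
```

Dish B is about 1 mm from mark 1 and square. Next is C.

Call:
nudge_tcp(
  segments="-0.36 -0.888 0 0 0 0 65\n-0.36 -0.888 0 0 0 0 65\n-0.362 -0.888 0 0 0 0 65\n0 0 0 0 0 -0.127 65\n0 0 0 0 0 -0.127 65\n0 0 0 0 0 -0.127 65\n0 0 0 0 0 -0.127 65\n0 0 0 0 0 -0.127 65\n0 0 0 0 0 -0.127 65\n0 0 0 0 0 -0.127 65\n0 0 0 0 0 -0.127 65\n0 0 0 0 0 0 65",
)

```text
clock: 32.65
eef_pos: [530.1, 3.4, 106.7]
tool_rot: [3.139, -0.005, 2.634]
force: [-0.3, 0.1, -0.5]
width: 64.6
gripper_force: 0.0
```

```bash
cat > look.py <<'E'
import sys; from h import *
t=np.array([float(v) for v in sys.argv[1:3]]); a=float(sys.argv[3]) if len(sys.argv)>3 else 18
im,C=snap("wrist"); s=ctrl.read_state(); e=s["eef_pos"]; print("tcp",e.round(1),s["tool_rot"].round(3),"q7",s["qpos"][6].round(2))
for p,sz,r in dishes(im,C):
    if np.linalg.norm(p-t)<60: print("dish",p,sz,[x for x in r]," move",row(np.array([*p,e[2]])-e).round(1))
print("to t",row(np.array([*t,e[2]])-e).round(1))
E
python3 look.py 533.4 4
```

```text
tcp [530.2   3.4 106.9] [ 3.139 -0.005  2.631] q7 0.4
dish [533.5   4.2] [30.6 30.8] [array([531.9,   5.2,  42. ,  43.8,  61. ])]  move [-2.4  2.3 -0. ]
to t [-2.5  2.1 -0. ]
```

Call:
nudge_tcp(
  segments="-0.048 0.046 0.8 0 0 0 65\n0 0 0.7 0 0 0 65\n0 0 0.4 0 0 0 65\n0 0 0.16 0 0 0 65\n0 0 0 0 0 0 65\n0 0 0 0 0 0 50\n0 0 0 0 0 0 40\n0 0 0 0 0 0 30\n0 0 0 0 0 0 30\n0 0 0 0 0 0 30\n0 0 0 0 0 0 30",
)

```text
clock: 33.8
eef_pos: [535.0, 4.9, 6.3]
tool_rot: [3.137, -0.001, 2.634]
force: [-1.3, -0.1, 6.4]
width: 40.4
gripper_force: 61.2
```

Call:
nudge_tcp(
  segments="0 0 -0.2 0 0 0 30\n0 0 -0.6 0 0 0 30\n0 0 -0.6 0 0 0.126 30\n0 0 0 0 0 0.127 30\n0 0 0 0 0 0.127 30\n0 0 0 0 0 0.127 30\n0 0 0 0 0 0.127 30\n0 0 0 0 0 0.127 30\n0 0 0 0 0 0.127 30\n0 0 0 0 0 0.127 30\n0 0 0 0 0 0 30\n0 0 0 0 0 0 30",
)

```text
clock: 35.0
eef_pos: [534.4, 4.6, 75.4]
tool_rot: [-3.141, -0.004, 1.622]
force: [-0.4, -0.5, -0.9]
width: 40.4
gripper_force: 60.7
```

```bash
python3 - <<'E'
from h import *
s=ctrl.read_state(); print(s["eef_pos"],s["tool_rot"],row(np.array([664.1,3.8,0])-s["eef_pos"]).round(1))
E
```

```text
[534.38065194   4.6433658   75.38509433] [-3.14123461 -0.00423614  1.6222852 ] [ -7.8 129.5  75.3]
```

Scaled: 43.2 mm is 0.864, 43.1 mm is 0.862.

Call:
nudge_tcp(
  segments="-0.052 0.864 0 0 0 0 30\n-0.052 0.864 0 0 0 0 30\n-0.052 0.862 0 0 0 0 30\n0 0 0.6 0 0 0 30\n0 0 0.4 0 0 0 30\n0 0 0 0 0 0 30\n0 0 0 0 0 0 30",
)

```text
clock: 35.7
eef_pos: [663.6, 3.2, 24.7]
tool_rot: [-3.14, -0.005, 1.62]
force: [-0.4, -0.2, 0.4]
width: 40.0
gripper_force: 60.8
```

```bash
python3 look.py 664.1 3.8
```

```text
tcp [664.4   3.3  25.6] [ 3.141 -0.005  1.62 ] q7 -0.32
dish [663.5  -6.1] [36.2 36.2] [array([662.3,  40.5,  87.3, 139.4,   2.9])]  move [-9.4 -1.3 -0. ]
to t [ 0.5 -0.3  0. ]
```

Scaled: 8 mm is 0.16, 4 mm is 0.08.

Call:
nudge_tcp(
  segments="0.004 0 0.16 0 0 0 30\n0 0 0.08 0 0 0 30\n0 0 0.046 0 0 0 30\n0 0 0 0 0 0 30\n0 0 0 0 0 0 30",
)

```text
clock: 36.25
eef_pos: [663.9, 3.5, 10.5]
tool_rot: [-3.141, -0.004, 1.619]
force: [0.2, -0.3, -0.1]
width: 40.2
gripper_force: 60.9
```

Call:
nudge_tcp(
  segments="0 0 0 0 0 0 46\n0 0 0 0 0 0 52\n0 0 0 0 0 0 60\n0 0 0 0 0 0 65\n0 0 -0.4 0 0 0 65\n0 0 -0.8 0 0 0 65\n0 0 -0.8 0 0 0 65\n0 0 0 0 0 0 65",
)

```text
clock: 37.05
eef_pos: [668.3, 3.7, 116.4]
tool_rot: [3.132, -0.005, 1.619]
force: [0.5, -1.2, 0.9]
width: 64.9
gripper_force: 0.0
```

```bash
python3 look.py 664.1 3.8; python3 - <<'E'
from h import *
for n in("scene","side"):
    im,Q=snap(n); print([w[:2] for w in wells(im,Q) if w[0]<700])
s=ctrl.read_state(); print(row(np.array([523.1,-94.5,0])-s["eef_pos"]).round(1))
E
```

```text
tcp [666.4   3.3 113.7] [ 3.136 -0.004  1.619] q7 -0.28
dish [663.2   2.7] [31.1 31.1] [array([664.6,  -4.2,  90.8, 273.9,   2.8])]  move [-0.4 -3.2 -0. ]
to t [ 0.6 -2.2 -0. ]
[array([658.5,  61.3]), array([660.7,   0.7]), array([443. , 141.4]), array([520.7, -90.5]), array([ 692.4, -313.1]), array([ 424.1, -119.2])]
[array([ 675.6, -275.6]), array([ 423.7, -120.3]), array([520.8, -96.3]), array([663.5,   6.4]), array([441.7, 139.1]), array([661.4,  66.2])]
[ -90.9 -144.8  110. ]
```

Dish C is about 1 mm off mark 2. Next is D.

Scaled: -36.2 mm is -0.724, -22.7 mm is -0.454.

Call:
nudge_tcp(
  segments="-0.454 -0.724 0 0 0 0 65\n-0.454 -0.724 0 0 0 0 65\n-0.454 -0.724 0 0 0 0 65\n-0.456 -0.724 0 0 0 0 65\n0 0 0 0 0 -0.129 65\n0 0 0 0 0 -0.129 65\n0 0 0 0 0 -0.129 65\n0 0 0 0 0 -0.129 65\n0 0 0 0 0 0 65",
)

```text
clock: 38.1
eef_pos: [522.5, -94.7, 108.6]
tool_rot: [-3.141, -0.007, 2.135]
force: [-0.7, -0.7, -0.1]
width: 64.7
gripper_force: 0.0
```

```bash
python3 look.py 523.1 -94.5
```

```text
tcp [522.7 -94.7 108.8] [-3.141 -0.006  2.132] q7 0.19
dish [523.  -94.3] [30.7 30.2] [array([522. , -92.7,  42. ,  44.4,  32.4])]  move [0.2 0.5 0. ]
to t [-0.1  0.5 -0. ]
```

Scaled: 40 mm is 0.8, 35 mm is 0.7.

Call:
nudge_tcp(
  segments="0.004 0.01 0.8 0 0 0 65\n0 0 0.7 0 0 0 65\n0 0 0.4 0 0 0 65\n0 0 0.18 0 0 0 65\n0 0 0 0 0 0 65\n0 0 0 0 0 0 50\n0 0 0 0 0 0 40\n0 0 0 0 0 0 30\n0 0 0 0 0 0 30\n0 0 0 0 0 0 30\n0 0 0 0 0 0 30",
)

```text
clock: 39.25
eef_pos: [524.7, -94.0, 7.5]
tool_rot: [3.139, -0.003, 2.135]
force: [-1.2, 0.9, 6.7]
width: 40.2
gripper_force: 61.0
```

Call:
nudge_tcp(
  segments="0 0 -0.2 0 0 0 30\n0 0 -0.6 0 0 0 30\n0 0 -0.6 0 0 0.129 30\n0 0 0 0 0 0.129 30\n0 0 0 0 0 0.129 30\n0 0 0 0 0 0.129 30\n0 0 0 0 0 0 30\n0 0 0 0 0 0 30",
)

```text
clock: 40.05
eef_pos: [524.2, -94.2, 76.7]
tool_rot: [-3.141, -0.004, 1.622]
force: [-0.7, 0.8, -0.2]
width: 40.1
gripper_force: 60.8
```

```bash
python3 - <<'E'
from h import *
s=ctrl.read_state(); print(s["eef_pos"],s["tool_rot"],row(np.array([667.0,-56.2,0])-s["eef_pos"]).round(1))
E
```

```text
[524.17783261 -94.17785103  76.67090554] [-3.14120213 -0.00393114  1.62226228] [ 30.3 144.6  76.7]
```

Scaled: 7.5 mm is 0.15, 36.2 mm is 0.724.

Call:
nudge_tcp(
  segments="0.152 0.724 0 0 0 0 30\n0.152 0.724 0 0 0 0 30\n0.152 0.722 0 0 0 0 30\n0.15 0.722 0 0 0 0 30\n0 0 0.6 0 0 0 30\n0 0 0.4 0 0 0 30\n0 0 0 0 0 0 30\n0 0 0 0 0 0 30",
)

```text
clock: 40.85
eef_pos: [666.6, -56.8, 26.1]
tool_rot: [-3.14, -0.005, 1.62]
force: [-0.1, 0.4, -0.3]
width: 40.3
gripper_force: 60.8
```

```bash
python3 look.py 667 -56.2
```

```text
tcp [667.4 -56.8  27. ] [ 3.141 -0.004  1.62 ] q7 -0.23
dish [666.5 -66.4] [36.6 36.2] [array([654.6, -20.2,  66. , 140.2,   2.8])]  move [-9.6 -1.4 -0. ]
to t [ 0.6 -0.4  0. ]
```

Scaled: 8 mm is 0.16, 4 mm is 0.08.

Call:
nudge_tcp(
  segments="0.006 0 0.16 0 0 0 30\n0 0 0.08 0 0 0 30\n0 0 0.052 0 0 0 30\n0 0 0 0 0 0 30\n0 0 0 0 0 0 30",
)

```text
clock: 41.4
eef_pos: [667.0, -56.3, 11.7]
tool_rot: [-3.141, -0.004, 1.619]
force: [-0.5, 0.3, 0.8]
width: 40.2
gripper_force: 60.9
```

Call:
nudge_tcp(
  segments="0 0 0 0 0 0 46\n0 0 0 0 0 0 52\n0 0 0 0 0 0 60\n0 0 0 0 0 0 65\n0 0 -0.4 0 0 0 65\n0 0 -0.8 0 0 0 65\n0 0 -0.8 0 0 0 65\n0 0 0 0 0 0 65",
)

```text
clock: 42.2
eef_pos: [671.3, -56.4, 117.6]
tool_rot: [3.132, -0.004, 1.619]
force: [-0.1, 1.1, 0.9]
width: 65.0
gripper_force: 0.0
```

```bash
python3 look.py 667 -56.2; python3 - <<'E'
from h import *
for n in("scene","side"):
    im,Q=snap(n); print([w[:2] for w in wells(im,Q) if w[0]<700])
s=ctrl.read_state(); print(row(np.array([426.1,-118.6,0])-s["eef_pos"]).round(1))
E
```

```text
tcp [669.4 -56.7 114.9] [ 3.136 -0.004  1.619] q7 -0.19
dish [666.2 -57.3] [31.2 31.2] [array([666.4, -41.7,  90.7, 228.7,   2.8])]  move [-0.5 -3.2 -0. ]
to t [ 0.6 -2.4 -0. ]
[array([658.5,  61.3]), array([660.7,   0.7]), array([663.7, -59.7]), array([443. , 141.3]), array([ 690.7, -319.8]), array([ 424.1, -119.2])]
[array([ 423.7, -120.3]), array([ 689. , -261.5]), array([666.7, -53.7]), array([663.5,   6.4]), array([441.8, 139.2]), array([661.4,  66.2])]
[ -50.4 -243.   111.4]
```

Dish D is placed. Next is E.

Scaled: -40.5 mm is -0.81, -8.4 mm is -0.168.

Call:
nudge_tcp(
  segments="-0.168 -0.81 0 0 0 0 65\n-0.168 -0.81 0 0 0 0 65\n-0.168 -0.81 0 0 0 0 65\n-0.168 -0.81 0 0 0 0 65\n-0.168 -0.81 0 0 0 0 65\n-0.168 -0.81 0 0 0 0 65\n0 0 0 0 0 -0.146 65\n0 0 0 0 0 -0.146 65\n0 0 0 0 0 -0.146 65\n0 0 0 0 0 0 65",
)

```text
clock: 43.35
eef_pos: [425.6, -118.7, 110.5]
tool_rot: [-3.141, -0.007, 2.057]
force: [0.9, -0.2, 0.5]
width: 64.9
gripper_force: 0.0
```

```bash
python3 look.py 426.1 -118.6
```

```text
tcp [ 425.8 -118.7  110.6] [-3.141 -0.006  2.054] q7 0.13
to t [-0.   0.4 -0. ]
```

```bash
python3 - <<'E'
from h import *
for n in("scene","side"):
    im,Q=snap(n); print([w[:2] for w in wells(im,Q) if w[0]<700])
im,C=snap("wrist"); cv2.imwrite("pics/w10.png",cv2.resize(im,(400,300)))
for c in cnts(mask(im,(85,25,120),(115,140,255),3),100): print(np.round(cen(c)),rect(c,18,C))
E
```

```text
[array([658.5,  61.3]), array([6.607e+02, 6.000e-01]), array([663.7, -59.7]), array([443. , 141.5]), array([ 694.9, -300.2]), array([ 424.1, -119.2])]
[array([ 423.7, -120.3]), array([666.7, -53.7]), array([663.5,   6.4]), array([441.8, 139.2]), array([661.4,  66.2])]
[521. 428.] [ 600.2 -172.6   23.8   38.2   16.3]
[112. 438.] [ 356.4 -307.    64.6   38.8   43. ]
```

View pics/w10.png

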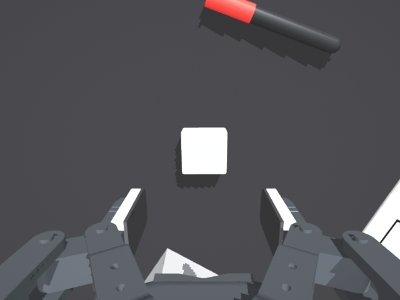

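The picture is over-exposed, but the dish sits centred at full-res (328,241), square between the fingers, and both fixed cameras have it unmoved. Grip it.

Scaled: 35 mm is 0.7, 40 mm is 0.8.

Call:
nudge_tcp(
  segments="0 0.008 0.8 0 0 0 65\n0 0 0.7 0 0 0 65\n0 0 0.4 0 0 0 65\n0 0 0.22 0 0 0 65\n0 0 0 0 0 0 65\n0 0 0 0 0 0 50\n0 0 0 0 0 0 40\n0 0 0 0 0 0 30\n0 0 0 0 0 0 30\n0 0 0 0 0 0 30\n0 0 0 0 0 0 30",
)

```text
clock: 44.65
eef_pos: [427.4, -118.4, 6.5]
tool_rot: [3.14, -0.003, 2.057]
force: [-0.5, 0.2, 7.0]
width: 40.3
gripper_force: 61.2
```

Call:
nudge_tcp(
  segments="0 0 -0.2 0 0 0 30\n0 0 -0.6 0 0 0 30\n0 0 -0.6 0 0 0.145 30\n0 0 0 0 0 0.145 30\n0 0 0 0 0 0.145 30\n0 0 0 0 0 0 30\n0 0 0 0 0 0 30",
)

```text
clock: 45.35
eef_pos: [427.1, -118.6, 75.7]
tool_rot: [-3.141, -0.004, 1.625]
force: [0.2, -0.7, -1.3]
width: 39.8
gripper_force: 60.8
```

```bash
python3 - <<'E'
from h import *
s=ctrl.read_state(); print(s["eef_pos"],s["tool_rot"],row(np.array([670.0,-116.2,0])-s["eef_pos"]).round(1))
E
```

```text
[ 427.06514302 -118.58051159   75.73789313] [-3.14077727 -0.0037819   1.62546272] [-11.2 242.8  75.5]
```

Scaled: 40.5 mm is 0.81, -1.9 mm is -0.038.

Call:
nudge_tcp(
  segments="-0.038 0.81 0 0 0 0 30\n-0.038 0.81 0 0 0 0 30\n-0.038 0.81 0 0 0 0 30\n-0.038 0.81 0 0 0 0 30\n-0.036 0.808 0 0 0 0 30\n-0.036 0.808 0 0 0 0 30\n0 0 0.6 0 0 0 30\n0 0 0.4 0 0 0 30\n0 0 0 0 0 0 30\n0 0 0 0 0 0 30",
)

```text
clock: 46.35
eef_pos: [669.5, -116.9, 24.8]
tool_rot: [-3.139, -0.005, 1.624]
force: [0.7, -0.0, 0.6]
width: 40.7
gripper_force: 60.8
```

```bash
python3 look.py 670 -116.2
```

```text
tcp [ 670.4 -117.    25.9] [-3.141 -0.004  1.623] q7 -0.24
to t [ 0.8 -0.3  0. ]
```

Call:
nudge_tcp(
  segments="0.01 0 0.16 0 0 0 30\n0 0 0.08 0 0 0 30\n0 0 0.052 0 0 0 30\n0 0 0 0 0 0 30\n0 0 0 0 0 0 30",
)

```text
clock: 46.9
eef_pos: [670.1, -116.5, 10.7]
tool_rot: [-3.141, -0.004, 1.622]
force: [0.3, 0.4, -1.5]
width: 40.7
gripper_force: 60.9
```

Call:
nudge_tcp(
  segments="0 0 0 0 0 0 46\n0 0 0 0 0 0 52\n0 0 0 0 0 0 60\n0 0 0 0 0 0 65\n0 0 -0.4 0 0 0 65\n0 0 -0.8 0 0 0 65\n0 0 -0.8 0 0 0 65\n0 0 0 0 0 0 65",
)

```text
clock: 47.7
eef_pos: [674.4, -116.6, 116.9]
tool_rot: [3.132, -0.003, 1.622]
force: [1.1, 0.5, 0.1]
width: 65.1
gripper_force: 0.0
```

```bash
python3 look.py 670 -116.2; python3 - <<'E'
from h import *
for n in("scene","side"):
    im,Q=snap(n); print([w[:2] for w in wells(im,Q) if w[0]<700])
s=ctrl.read_state(); print(row(np.array([443.9,141.4,0])-s["eef_pos"]).round(1))
E
```

```text
tcp [ 672.5 -116.9  114.1] [ 3.136e+00 -3.000e-03  1.622e+00] q7 -0.2
dish [ 669.3 -117.4] [31.1 31.1] [array([667.9, -73.4,  90.6, 171.5,   2.8])]  move [-0.4 -3.2 -0. ]
to t [ 0.8 -2.5 -0. ]
[array([658.5,  61.3]), array([660.7,   0.7]), array([663.5, -59.7]), array([443. , 141.3]), array([ 666.8, -120.4]), array([ 693.4, -317.7])]
[array([ 669.8, -113.9]), array([666.7, -53.7]), array([663.5,   6.4]), array([441.7, 139.1]), array([661.4,  66.2])]
[ 269.3 -212.   111.8]
```

Dish E is placed. Last is A.

Call:
nudge_tcp(
  segments="0.77 -0.606 0 0 0 0 65\n0.77 -0.606 0 0 0 0 65\n0.77 -0.606 0 0 0 0 65\n0.77 -0.606 0 0 0 0 65\n0.77 -0.606 0 0 0 0 65\n0.77 -0.606 0 0 0 0 65\n0.766 -0.604 0 0 0 0 65\n0 0 0 0 0 0.121 65\n0 0 0 0 0 0 65\n0 0 0 0 0 0 65",
)

```text
clock: 48.85
eef_pos: [444.5, 140.3, 111.2]
tool_rot: [-3.139, -0.003, 1.503]
force: [0.2, -1.1, 0.1]
width: 65.1
gripper_force: 0.0
```

```bash
python3 look.py 443.9 141.4; python3 - <<'E'
from h import *
im,C=snap("wrist")
for c in cnts(mask(im,(0,0,170),(179,60,255)),800): print(np.round(cen(c)),rect(c,18,C))
E
```

```text
tcp [444.8 140.1 111.3] [-3.139e+00 -3.000e-03  1.502e+00] q7 -0.9
dish [444.3 141.5] [30.2 30.4] [array([444.3, 143.3,  44.7,  42. ,  85.7])]  move [ 1.4 -0.6  0. ]
to t [ 1.3 -1.   0. ]
[451. 334.] [518.4  77.9  14.6  52.   20.2]
[200. 334.] [362.   88.7  51.2  14.5  61.9]
[325. 238.] [444.3 143.3  44.1  42.   86.1]
[613. 274.] [614.   99.5  31.8 151.4   7.7]
```

Scaled: 40 mm is 0.8, 35 mm is 0.7.

Call:
nudge_tcp(
  segments="0.028 -0.012 0.8 0 0 0 65\n0 0 0.7 0 0 0 65\n0 0 0.4 0 0 0 65\n0 0 0.23 0 0 0 65\n0 0 0 0 0 0 65\n0 0 0 0 0 0 50\n0 0 0 0 0 0 40\n0 0 0 0 0 0 30\n0 0 0 0 0 0 30\n0 0 0 0 0 0 30\n0 0 0 0 0 0 30",
)

```text
clock: 50.05
eef_pos: [444.6, 142.9, 6.3]
tool_rot: [3.142, -0.004, 1.501]
force: [-0.3, -0.5, 6.9]
width: 40.2
gripper_force: 61.2
```

Call:
nudge_tcp(
  segments="0 0 -0.2 0 0 0 30\n0 0 -0.6 0 0 0 30\n0 0 -0.6 0 0 -0.119 30\n0 0 0 0 0 0 30\n0 0 0 0 0 0 30",
)

```text
clock: 50.55
eef_pos: [444.5, 142.6, 76.3]
tool_rot: [3.141, -0.005, 1.618]
force: [-0.3, 0.1, -0.8]
width: 40.0
gripper_force: 60.9
```

```bash
python3 - <<'E'
from h import *
s=ctrl.read_state(); print(s["eef_pos"],s["tool_rot"],row(np.array([658.1,124.2,0])-s["eef_pos"]).round(1))
E
```

```text
[444.47017266 142.60789097  76.29866575] [ 3.14102658 -0.00479796  1.61838257] [-28.9 212.5  76.3]
```

Scaled: 35.5 mm is 0.71, 35.4 mm is 0.708.

Call:
nudge_tcp(
  segments="-0.094 0.708 0 0 0 0 30\n-0.094 0.708 0 0 0 0 30\n-0.094 0.708 0 0 0 0 30\n-0.094 0.708 0 0 0 0 30\n-0.094 0.708 0 0 0 0 30\n-0.092 0.71 0 0 0 0 30\n0 0 0.6 0 0 0 30\n0 0 0.4 0 0 0 30\n0 0 0 0 0 0 30\n0 0 0 0 0 0 30",
)

```text
clock: 51.55
eef_pos: [656.6, 125.6, 24.1]
tool_rot: [-3.138, -0.004, 1.621]
force: [0.0, 0.4, -0.5]
width: 39.8
gripper_force: 60.8
```

```bash
python3 look.py 658.1 124.8
```

```text
tcp [657.5 125.9  25.2] [-3.14  -0.004  1.621] q7 -0.65
dish [656.5 114.8] [35.5 35.8] [array([658.4, 119.5,  87.6, 112.5,   2.9])]  move [-11.   -1.5  -0. ]
to t [-1.1  0.6 -0. ]
```

Release, then retreat high and look over everything.

Call:
nudge_tcp(
  segments="-0.02 0.01 0.16 0 0 0 30\n0 0 0.08 0 0 0 30\n0 0 0.034 0 0 0 30\n0 0 0 0 0 0 30\n0 0 0 0 0 0 30",
)

```text
clock: 52.1
eef_pos: [658.2, 124.5, 11.6]
tool_rot: [-3.141, -0.004, 1.62]
force: [0.3, -0.1, -0.8]
width: 40.2
gripper_force: 60.8
```

Call:
nudge_tcp(
  segments="0 0 0 0 0 0 46\n0 0 0 0 0 0 52\n0 0 0 0 0 0 60\n0 0 0 0 0 0 65\n0 0 -0.4 0 0 0 65\n0 0 -0.8 0 0 0 65\n-0.6 -0.5 -0.9 0 0 0 65\n-0.6 -0.5 -0.9 0 0 0 65\n-0.6 -0.5 -0.9 0 0 0 65\n-0.6 -0.5 -0.9 0 0 0 65\n0 0 0 0 0 0 65\n0 0 0 0 0 0 65",
)

```text
clock: 53.3
eef_pos: [580.0, 18.2, 223.2]
tool_rot: [3.14, -0.004, 1.619]
force: [0.6, -0.1, -0.2]
width: 65.4
gripper_force: 0.0
```

```bash
python3 - <<'E'
from h import *
im,C=snap("wrist"); a,S=snap("scene"); b,D=snap("side")
m=[(658.1,123.9),(661.1,63.9),(664.1,3.9),(667,-56.1),(670,-116.1)]
for c in cnts(mask(im,(85,25,120),(115,140,255),3),150,9000):
    p=px2w(cen(c),22,C)[0]; d=[np.hypot(*(p[:2]-q)) for q in m]
    if min(d)<40: print(p.round(1),"mark",int(np.argmin(d)),round(min(d),1))
for x,Q in((a,S),(b,D)): print([w[:2] for w in wells(x,Q) if w[0]<700])
cv2.imwrite("pics/f.png",np.vstack([np.hstack([cv2.resize(a[130:430,150:550],(400,300)),cv2.resize(b[140:440,180:580],(400,300))]),np.hstack([cv2.resize(im,(400,300)),np.zeros((300,400,3),np.uint8)])]))
E
```

```text
[ 664.1 -117.9   22. ] mark 4 6.2
[665.5 -54.6  22. ] mark 3 2.1
[663.3   3.8  22. ] mark 2 0.8
[660.9  64.   22. ] mark 1 0.2
[657.6 123.5  22. ] mark 0 0.6
[array([655.2, 121.3]), array([658.5,  61.3]), array([660.6,   0.8]), array([663.7, -59.7]), array([ 666.8, -120.4]), array([ 687.9, -324.9])]
[array([ 689.6, -260.8]), array([ 669.9, -113.8]), array([666.7, -53.8]), array([663.5,   6.4]), array([661.4,  66. ]), array([657.8, 125.5])]
```

View pics/f.png

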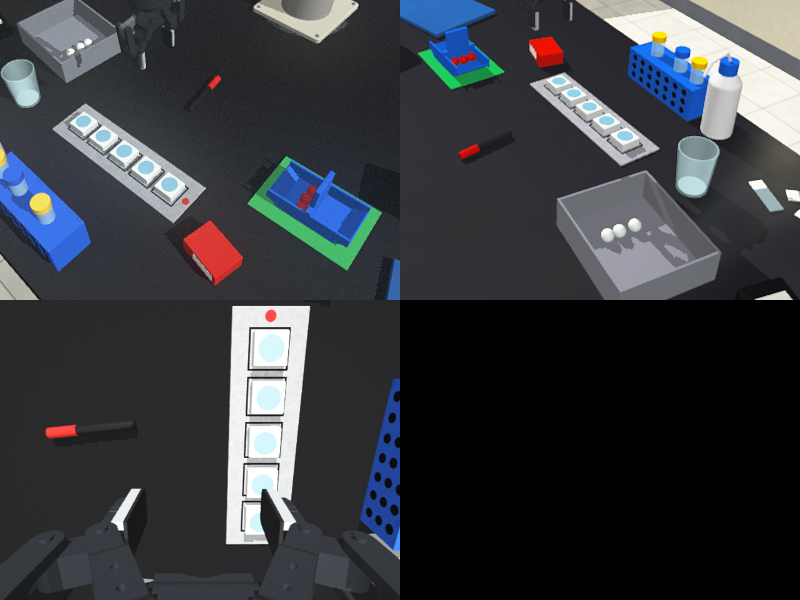

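All five dishes sit inside their outlines. Marks 3 and 4 are partly hidden by a finger in the wrist view, but the scene and side views give an even 60 mm pitch. The whites are in the tub, the reds are in the tray, and the tray is upright on green. Handing in.

```bash
python3 -c "
from cell import ctrl
print(ctrl.finish_job())"
```

```text
the job is handed in; nothing more can be done
None
```

I handed the job in; the hand-in returned no verdict. In the last pictures the five dishes sit on marks 0–4, the three white beads are in the tub, and the tray is upright on the green mat with its three red beads. The pen, slide box and beaker look untouched.

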